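# Block a handheld instrument tight in its transport tray

## Robot

A 6-joint arm with a two-finger parallel gripper is mounted at the origin on a cart in front of the work surface, level with it; the furniture and walls round the work are solid. World frame = base frame: x ahead of the robot, y to its left, z up, the work surface at z = 0. Lengths are in m, angles in rad, forces in N, time in s.
With the tool pointing down it reaches from about 0.375 to 0.9 m from the base axis. Payload 3.1 kg.
Tool frame: the origin (TCP) lies at the very end of the fingers, on their centre line; the grasp point (between the pads) lies 19 mm behind it (grip_depth is the distance from the TCP to the grasp point, in m); z points along the fingers, y is the line along which they close (so a half turn about z gives the same grasp; the last joint's range is limited). The gripper opens to 85 mm and grips with 20 to 120 N. Pads are 22 mm wide; open, the fingers measure 114 mm over their backs; the gripper's body (76 mm by 85 mm) begins 54 mm behind the grasp point. The pads swing forward as they close: fully open they stand 13 mm farther back than shut.
Start: joints at [0.949, 0.527, 1.433, -0, 1.181, -0.178], TCP at [0.268, 0.564, 0.209] pointing down, gripper open.
Joint ranges: [-3.08, 3.08], [-0.75, 2.2], [0.22, 2.44], [-1.43, 4.57], [0, 2.65], [-2.85, 2.85]. Speed limits (rad/s): [2.79, 2.79, 3.14, 3.14, 3.14, 3.14].

## Interface

Orientations are given as a unit quaternion [x, y, z, w].
In Python, from station import * gives the robot as it stands.
- The arm moves only by the tool apply_moves, never from a script. Its argument "plan" is a list of rows, each a list of 7 numbers: the shift along the tool's x, y, z in m, then the turn, a rotation vector about the tool's x, y, z in rad, then the gripper command: -1 is fully open, 1 is shut, values between are in proportion. In form: [[dx, dy, dz, wx, wy, wz, jaw], ...]. A call has 1 to 8 rows; each row shifts and turns the commanded pose from where the row before left it, along the tool's axes as they then stand; what a row does not reach is not made up. A row lasts 1/8 s, in which the tool goes at most 62.5 mm and 10.7 degrees, less where a joint would pass 70% of its speed; a pose out of reach is approached as far as the arm can. A call is refused whole if a number of a shift passes 0.0625 or a number of a turn 0.188, either way. A call with a gripper value outside its range is refused whole. The fingers move at their own pace and stop on an object; "force" is the grip in N (left out, the last holds). Time passes only in rows, so rows that do not move let the fingers close. It gives the time, the measured TCP pose, the force, the opening and the grip force at its end, in the units of the state.
- sense(): the state, without advancing time (a new reading comes with each control period).
- snapshot(name): name is "side" or "top" or "wrist"; returns the picture (400x640x3 uint8, red, green, blue); there is no depth.
- calibration(name): a dict with "camera_matrix" (3x3 intrinsics, pixels), "R" (3x3) and "t" (3): a world point X has camera coordinates R X + t; the wrist camera has in their place "mount" (4x4, takes a point from camera to tool coordinates, whose origin is the TCP and whose axes are the flange's). Camera axes: x right, y down, z forward; pixel columns grow to the right and rows downward; lengths in m; the calibration is good to about 2 mm. A picture is of the moment at which its call begins: read the wrist's pose just before it. calibration takes no time and is no camera call.
- sign_off(): hands the job in; it is judged then, once.
The state is a dict: "t": time; "q": joint angles; "qd": joint speeds; "tau": joint torques, N m; "tcp_pos": TCP position; "tool_rot": TCP orientation; "force": force on the tool from outside, world axes, zero at the start; "ft_torque": the same for the moment, N m; "finger_gap": opening from 0.0 (shut) to 1.0 (fully open); "gripper_force": force on a finger pad.
Only numpy, scipy, OpenCV 4.12 (cv2) and the standard library are available. Lean on these libraries where they do the work, as an engineer would, in place of code of your own. Each camera call takes 0.05 s, during which the arm holds its last target. There are 200 camera calls.

## Task

The white handheld instrument lies loose in the grey transport tray: pack it so that nothing can shift. Slide it fully home to the end of the tray that the slanted rail narrows towards, drive the wedge in between the rail and the instrument's side until it is jammed tight (firmly, but without crushing the instrument), then lay in the empty end of the tray the one of the two blocks that fills it. All three finally lie flat on the tray's floor; leave the beaker and the pen where they are.

Things in the scene. Friction and masses are not known exactly. Their poses are not given: they have to be found in the camera images.
- tray: Open grey tray, fixed, outside 94 x 180 x 28 mm (its x, y, z). Origin at the centre of its underside. Inside x -41..+41, y -84..+84 mm; floor 6 mm thick, walls 6 mm, rims 28 mm above the bench. An aluminium rail (top 30 mm above the bench, y -34..+83 mm) stands along the +x wall; its face is slanted, so the channel between it and the instrument narrows towards +y.
- channel (a point): Point on the tray's floor at the wide end of the channel, at tray x = +10.5, y = -38 mm; axes as the tray's. The rail's face is at tray x = 20 + d - 0.15 y (mm), sprung by 8 N per mm. d, its setting, lies between -1.5 and +1.5 mm, differs each time and is not reported: where the wedge goes tight must be felt. A wedge set down with its origin here has 1.5 mm or more free on each side.
- bay (a point): Centre of the tray's empty end (y -84..-34 mm) for the block, on the floor, at tray x = 0, y = -61 mm; axes as the tray's.
- meter: White handheld instrument with small dark display, a box 38 x 118 x 22 mm (x, y, z), 0.22 to 0.41 kg, loose on the tray's floor, its -x side within 2 mm of the tray's -x wall. Origin at the centre of its underside, y along the tray's y. Home: its +y end touches the tray's +y end wall, origin at tray x = -22, y = +25 mm. At the start 3 to 15 mm short of that. Rammed hard it bounces back a little.
- wedge: White plastic wedge on the bench, 80 mm long (y), 24 mm high without rib. Origin on its underside at mid length. Straight face at x = -10 mm (goes to the instrument), slanted face at x = 10 mm - 0.15 y (to the rail): 26 mm thick at the -y end, 14 mm at the +y end, which goes first. With its axes along the tray's it first touches both with its origin at tray y = 20 + d/0.15 (10 to 30 mm) and is tight 5 mm or so further.
- wedge_rib (a point): Centre of the wedge's grip rib, 38 mm above its underside, at wedge x = -2, y = +12 mm: 14 mm thick (x), 30 mm long (y), 28 mm high. Pushed along the tray's +y with about 15 N, low at its thick end (pushed high it tips up), the wedge jams and stays jammed when released; more than 45 N between wedge and instrument is too much.
- block_long: White plastic block, 78 x 45 mm (x, y), 24 mm high, lower edges bevelled 1.5 mm; on top in the middle a grip rib 14 mm thick (x), 24 mm long (y), from 24 to 52 mm above the underside. Origin at the centre of its underside. Fills the tray's empty end with 5 mm to spare along y and 4 mm along x when the instrument is home.
- block_short: Like block_long but only 28 mm in y: too short for the gap. Not needed.
- beaker: Small glass beaker, 46 mm across, 57 mm high, standing in front of the tray to the left. Leave alone.
- pen: Black and white marker pen, 135 mm long, lying in front of the tray to the right. Leave alone.
Things that resemble listed ones, but are neither listed nor needed, are in the scene too. What is shaped like the block_long but orange is not meant. What is shaped like the meter but purple is not meant.

How it is judged:
By the outcome, as a careful person would: the job done as asked, in the order asked, and still so for the second after the job is handed in, with the robot touching nothing.
It also fails if it takes over 72 s, if anything falls off the work surface, if the arm or the gripper's body presses on something with over 40 N, if the wrist force passes 120 N, or if a joint passes its speed limit or range.

## Working session

There is one attempt and no reset: what is moved stays moved. The work goes in short steps, Python scripts to look and compute and a tool call to move; the robot and the scene stay as the last step left them, time stands still between calls to the robot, and variables do not carry over. Pictures are saved under pics/ and viewed, at most 10 in all, crops included, and the job is handed in when it is done.

Besides the shell and the picture viewer there is one more tool, called as a command line: name --pt "numbers of a row" for each row, then --argument value for the rest. apply_moves: Moves the arm, as the interface text tells. Its arguments: {"type":"object","properties":{"plan":{"type":"array"},"force":{"type":"number"}},"required":["plan"]}

```bash
mkdir -p pics
python3 - <<'E'
from station import *
import cv2,numpy as np
for n in ("top","side"):
    cv2.imwrite(f"pics/{n}0.png",snapshot(n)[:,:,::-1])
    c=calibration(n);print(n,np.round(c["camera_matrix"],1).tolist(),np.round(c["R"],3).tolist(),np.round(c["t"],3).tolist())
print(calibration("wrist"));print(sense())
E
```

```text
top [[495.5, 0.0, 306.7], [0.0, 495.5, 202.4], [0.0, 0.0, 1.0]] [[-0.015, -1.0, 0.012], [-0.995, 0.014, -0.103], [0.102, -0.013, -0.995]] [-0.048, 0.526, 1.223]
side [[464.7, 0.0, 314.8], [0.0, 464.7, 197.7], [0.0, 0.0, 1.0]] [[0.52, 0.854, 0.007], [0.633, -0.38, -0.674], [-0.573, 0.355, -0.738]] [-0.253, -0.314, 1.51]
{'camera_matrix': array([[301.54345299,   0.        , 320.59265696],
       [  0.        , 301.54345299, 201.766965  ],
       [  0.        ,   0.        ,   1.        ]]), 'mount': array([[ 1.17474333e-04, -9.62757541e-01, -2.70366240e-01,
         6.75650756e-02],
       [ 9.99999886e-01, -1.17738537e-05,  4.76426664e-04,
         1.06334627e-04],
       [-4.61866616e-04, -2.70366266e-01,  9.62757430e-01,
        -1.64241439e-01],
       [ 0.00000000e+00,  0.00000000e+00,  0.00000000e+00,
         1.00000000e+00]])}
{'t': 0.1, 'q': array([ 9.48497686e-01,  5.28405870e-01,  1.43375492e+00, -5.89559996e-06,
        1.18142279e+00, -1.78469048e-01]), 'qd': array([-0.00063745, -0.00130756, -0.00387477, -0.00056661,  0.00261058,
       -0.00074521]), 'tau': array([ 2.69422526e-04, -4.43306172e+01, -1.78586662e+01, -2.26282750e-04,
        3.88199420e-03, -8.34344604e-06]), 'tcp_pos': array([0.26792831, 0.56390191, 0.20841758]), 'tool_rot': array([ 2.20096663e-01,  9.75477559e-01, -9.17793994e-04, -3.85492261e-04]), 'force': array([ 0.04304373, -0.69090711,  0.87508488]), 'ft_torque': array([-0.00478002,  0.00796189,  0.0043036 ]), 'gripper_force': 0.0, 'finger_gap': 0.9988563976868697}
```

View pics/top0.png

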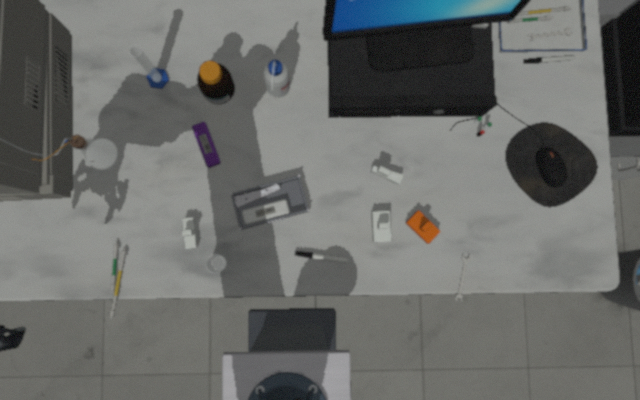

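View pics/side0.png

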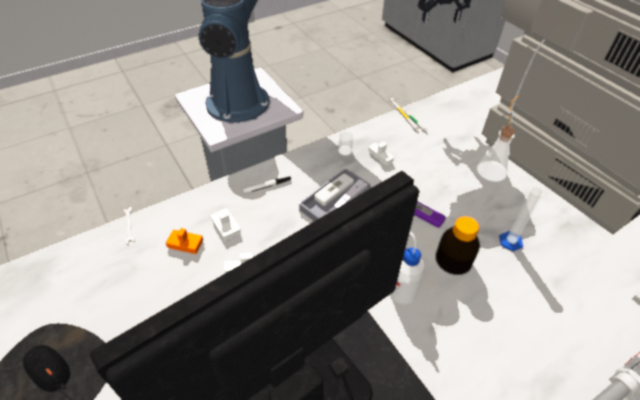

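Run:
```python
import cv2
i=cv2.imread("pics/top0.png")
a=cv2.resize(i[160:240,220:320],None,fx=7,fy=7,interpolation=cv2.INTER_CUBIC)[:,:700]
cv2.imwrite("pics/c1.png",a)
b=cv2.resize(i[145:250,360:445],None,fx=5.6,fy=5.6,interpolation=cv2.INTER_CUBIC)
c=cv2.resize(i[205:258,175:210],None,fx=8,fy=8,interpolation=cv2.INTER_CUBIC)
import numpy as np
d=np.zeros((590,790,3),np.uint8);d[:b.shape[0],:b.shape[1]]=b[:590];d[:c.shape[0],500:500+c.shape[1]]=c
cv2.imwrite("pics/c2.png",d)
```

```text
(no output)
```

View pics/c1.png

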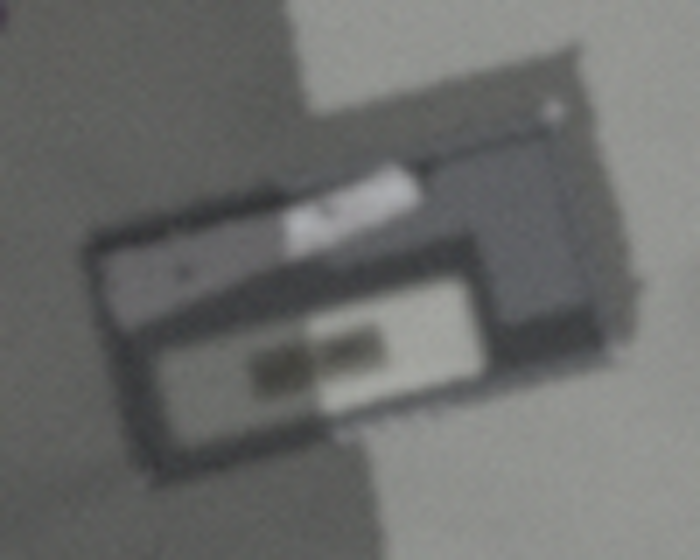

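View pics/c2.png

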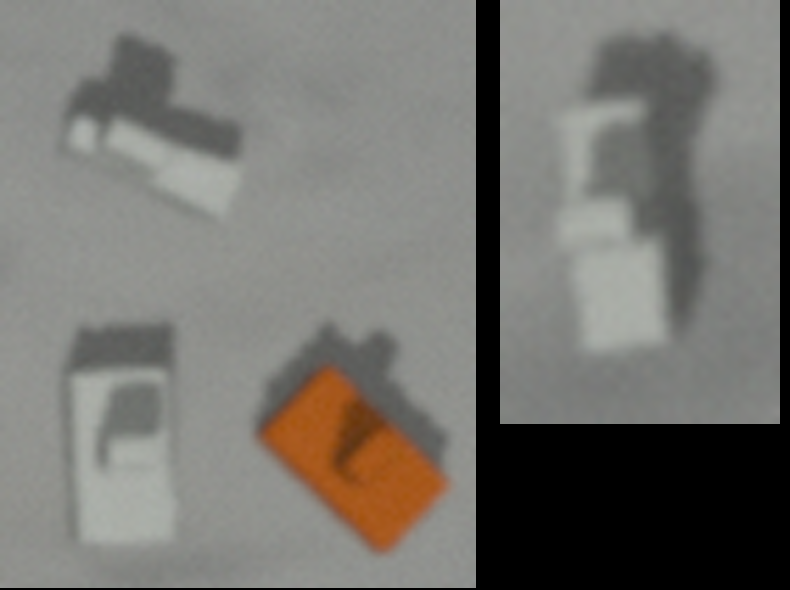

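```bash
cat > h.py <<'E'
from station import *
import numpy as np, cv2
from scipy.spatial.transform import Rotation as Ro
from scipy.optimize import least_squares
def cam(name,s=None):
    c=calibration(name)
    if name!="wrist": return c["camera_matrix"],np.array(c["R"]),np.array(c["t"])
    s=s or sense(); T=np.eye(4);T[:3,:3]=Ro.from_quat(s["tool_rot"]).as_matrix();T[:3,3]=s["tcp_pos"]
    M=np.linalg.inv(T@c["mount"]); return c["camera_matrix"],M[:3,:3],M[:3,3]
def proj(C,P):
    K,R,t=C; p=(K@(R@np.atleast_2d(P).T+t[:,None])).T; return p[:,:2]/p[:,2:]
def fit(C,model,px,x0,z0=0):
    """model pts (mm, object frame), pixels -> x,y,yaw"""
    m=np.array(model,float)/1000; px=np.array(px,float)
    def W(v):
        c,s=np.cos(v[2]),np.sin(v[2]); return np.c_[v[0]+c*m[:,0]-s*m[:,1],v[1]+s*m[:,0]+c*m[:,1],m[:,2]+z0]
    r=least_squares(lambda v:(proj(C,W(v))-px).ravel(),x0,x_scale=[.01,.01,.1],loss='soft_l1',f_scale=1.5)
    return r.x,np.round((proj(C,W(r.x))-px),1)
def go(pos,yaw,jaw,s=None,n=None):
    """rows from now to tool-down pose with tool y-axis at world angle yaw (mod pi)"""
    s=s or sense(); R=Ro.from_quat(s["tool_rot"]).as_matrix()
    best=None
    for k in (0,np.pi):
        a=yaw+k; y=np.array([np.cos(a),np.sin(a),0]); z=np.array([0,0,-1.]); G=np.c_[np.cross(y,z),y,z]
        rv=Ro.from_matrix(R.T@G).as_rotvec()
        if best is None or np.linalg.norm(rv)<np.linalg.norm(best): best=rv
    d=np.array(pos)-s["tcp_pos"]
    n=n or int(max(np.ceil(np.linalg.norm(d)/.06),np.ceil(np.linalg.norm(best)/.18)))
    print("t",round(s["t"],2),"n",n,"dworld",np.round(d,4),"dtool total",np.round(R.T@d,4),"rv",np.round(best,3))
    q=R; st=Ro.from_rotvec(best/n).as_matrix(); rows=[]
    for i in range(n):
        rows.append(list(np.round(q.T@d/n,4))+list(np.round(best/n,4))+[jaw]); q=q@st
    print(rows); return rows
def dim(): 
    s=sense(); print(round(s["t"],2),np.round(s["tcp_pos"],4),np.round(Ro.from_quat(s["tool_rot"]).as_matrix()[:2,1],3),np.round(s["force"],1),round(s["finger_gap"],3),round(s["gripper_force"],1))
E
python3 - <<'E'
from h import *
C=cam("top")
o=lambda a,f,x,y:[(x+p/f,y+q/f) for p,q in a]
tr,e=fit(C,[(-47,-90,28),(-47,90,28),(47,90,28),(47,-90,28)],o([(610,350),(155,480),(92,242),(575,48)],7,220,160),[.5,.1,.2]);print("tray",tr,e.tolist())
m,e=fit(C,[(-19,-59,28),(-19,59,28),(19,59,28),(19,-59,28)],o([(490,365),(180,450),(158,358),(472,278)],7,220,160),[.5,.1,.2]);print("meter",m,e.tolist())
b,e=fit(C,[(39,-22.5,24),(39,22.5,24),(-39,22.5,24),(-39,-22.5,24)],o([(173,370),(70,370),(80,542),(175,540)],5.6,360,145),[.45,-.2,0]);print("block",b,e.tolist())
w,e=fit(C,[(-10,-40,24),(16,-40,24),(-10,40,24),(4,40,24)],o([(222,218),(242,160),(68,148),(78,110)],5.6,360,145),[.5,-.2,0]);print("wedge",w,e.tolist())
E
```

```text
tray [0.52981471 0.03232887 0.26543835] [[4.2, -0.8], [0.1, 0.3], [-0.7, -1.5], [-1.1, 6.8]]
meter [0.50302349 0.04593334 0.24397474] [[1.1, 1.0], [-0.2, 0.8], [-0.7, -0.7], [-0.1, -1.1]]
block [ 0.46259222 -0.24510591  0.00212111] [[-0.3, -0.3], [0.4, -0.0], [-0.5, 0.2], [0.4, 0.2]]
wedge [ 0.59736036 -0.26199411 -0.44708496] [[0.3, -0.5], [0.9, 0.7], [-0.8, -1.1], [-0.4, 0.8]]
```

Run:
```python
from h import *
go([.545,-.032,.17],.25,1)
```

```text
t 0.1 n 11 dworld [ 0.2771 -0.5959 -0.0384] dtool total [-0.5061 -0.4191  0.0391] rv [-0.002  0.001  0.877]
[[np.float64(-0.046), np.float64(-0.0381), np.float64(0.0036), np.float64(-0.0002), np.float64(0.0), np.float64(0.0797), 1], [np.float64(-0.0489), np.float64(-0.0343), np.float64(0.0035), np.float64(-0.0002), np.float64(0.0), np.float64(0.0797), 1], [np.float64(-0.0515), np.float64(-0.0303), np.float64(0.0035), np.float64(-0.0002), np.float64(0.0), np.float64(0.0797), 1], [np.float64(-0.0537), np.float64(-0.0261), np.float64(0.0035), np.float64(-0.0002), np.float64(0.0), np.float64(0.0797), 1], [np.float64(-0.0556), np.float64(-0.0218), np.float64(0.0035), np.float64(-0.0002), np.float64(0.0), np.float64(0.0797), 1], [np.float64(-0.0572), np.float64(-0.0173), np.float64(0.0035), np.float64(-0.0002), np.float64(0.0), np.float64(0.0797), 1], [np.float64(-0.0584), np.float64(-0.0126), np.float64(0.0035), np.float64(-0.0002), np.float64(0.0), np.float64(0.0797), 1], [np.float64(-0.0592), np.float64(-0.008), np.float64(0.0035), np.float64(-0.0002), np.float64(0.0), np.float64(0.0797), 1], [np.float64(-0.0597), np.float64(-0.0032), np.float64(0.0035), np.float64(-0.0002), np.float64(0.0), np.float64(0.0797), 1], [np.float64(-0.0597), np.float64(0.0015), np.float64(0.0035), np.float64(-0.0002), np.float64(0.0), np.float64(0.0797), 1], [np.float64(-0.0594), np.float64(0.0063), np.float64(0.0035), np.float64(-0.0002), np.float64(0.0), np.float64(0.0797), 1]]
```

apply_moves --pt "-0.046 -0.038 0.003 0 0 0.08 1" --pt "-0.049 -0.034 0.003 0 0 0.08 1" --pt "-0.0515 -0.03 0.003 0 0 0.08 1" --pt "-0.0535 -0.026 0.003 0 0 0.08 1" --pt "-0.0555 -0.022 0.004 0 0 0.08 1" --pt "-0.057 -0.017 0.004 0 0 0.08 1" --pt "-0.058 -0.0125 0.004 0 0 0.08 1" --pt "-0.059 -0.008 0.004 0 0 0.08 1"

```text
t: 1.1
tcp_pos: [0.4698, 0.1307, 0.1811]
tool_rot: [0.517, 0.856, 0.0, -0.0]
force: [1.1, 0.1, 0.0]
finger_gap: 0.006
gripper_force: 0.0
```

apply_moves --pt "-0.0597 -0.003 0.004 0 0 0.08 1" --pt "-0.0597 0.0015 0.003 0 0 0.08 1" --pt "-0.0594 0.0063 0.003 0 0 0.08 1" --pt "0 0 0 0 0 0 1"

```text
t: 1.6
tcp_pos: [0.547, -0.0344, 0.1709]
tool_rot: [0.617, 0.787, 0.0, 0.001]
force: [0.7, 1.0, -0.1]
finger_gap: -0.0
gripper_force: 0.0
```

```bash
sed -i 's/rows.append(list(np.round(q.T@d\/n,4))+list(np.round(best\/n,4))+\[jaw\])/rows.append([float(v) for v in np.round(np.r_[q.T@d\/n,best\/n,jaw],4)])/' h.py
python3 - <<'E'
from h import *
dim(); s=sense(); i=snapshot("wrist")[:,:,::-1]; cv2.imwrite("pics/w1.png",i); np.save("w1.npy",np.r_[s["tcp_pos"],s["tool_rot"]])
cv2.imwrite("pics/w1v.png",cv2.resize(i,(800,500),interpolation=cv2.INTER_CUBIC))
E
```

```text
1.6 [ 0.547  -0.0344  0.1709] [0.971 0.239] [ 0.7  1.  -0.1] -0.0 0.0
```

View pics/w1v.png

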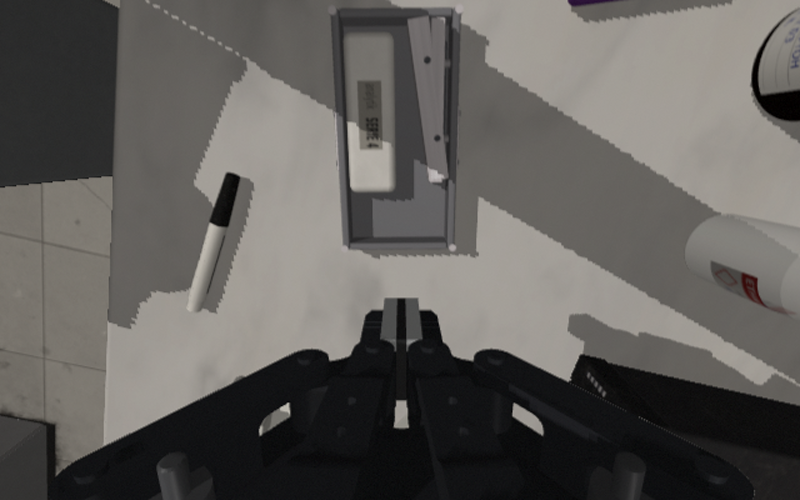

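Run:
```python
import cv2
i=cv2.imread("pics/w1.png")
cv2.imwrite("pics/w1c.png",cv2.resize(i[0:206,190:400],None,fx=2.9,fy=2.9,interpolation=cv2.INTER_CUBIC))
```

```text
(no output)
```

View pics/w1c.png

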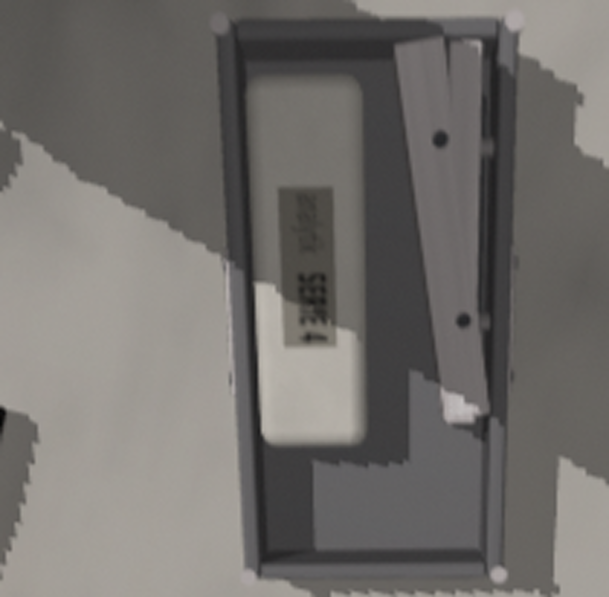

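Run:
```python
from h import *
v=np.load("w1.npy"); C=cam("wrist",dict(tcp_pos=v[:3],tool_rot=v[3:]))
o=lambda a:[(190+p/2.9,q/2.9) for p,q in a]
tr,e=fit(C,[(-47,90,28),(47,90,28),(47,-90,28),(-47,-90,28),(-41,84,28),(41,84,28),(41,-84,28),(-41,-84,28)],o([(215,17),(520,15),(504,577),(246,577),(236,38),(499,36),(488,553),(261,553)]),[.53,.03,.25]);print("tray",tr,e.tolist())
m,e=fit(C,[(-19,59,28),(19,59,28),(19,-59,28),(-19,-59,28)],o([(246,74),(363,74),(367,445),(261,445)]),[.5,.05,.25]);print("meter",m,e.tolist())
a=tr[2];R=np.array([[np.cos(a),-np.sin(a)],[np.sin(a),np.cos(a)]]);print("meter in tray mm",1000*R.T@(m[:2]-tr[:2]))
np.save("tray.npy",tr)
T=lambda x,y:tr[:2]+R@[x/1000,y/1000]
for x,y in ((-20,-56),): print(T(x,y))
go([*T(-20,-57),.10],a,1);
```

```text
tray [0.52785784 0.03755204 0.25177803] [[0.0, -0.5], [0.1, -1.0], [-0.1, -0.3], [-0.2, 0.7], [-0.1, -0.2], [0.4, -0.6], [-0.1, 2.5], [0.0, 3.4]]
meter [0.50435196 0.04751917 0.24626424] [[-0.8, -1.0], [0.8, -1.2], [0.5, 1.5], [-0.5, 1.7]]
meter in tray mm [-20.28168522  15.50880144]
[ 0.52243949 -0.02166486]
t 1.65 n 2 dworld [-0.0224  0.0094 -0.0707] dtool total [ 0.0145 -0.0194  0.0707] rv [-0.001 -0.001 -0.008]
[[0.0072, -0.0097, 0.0354, -0.0003, -0.0003, -0.0041, 1.0], [0.0073, -0.0097, 0.0354, -0.0003, -0.0003, -0.0041, 1.0]]
```

```bash
cat >> h.py <<'E'
def T(x,y,z=None):
    tr=np.load("tray.npy");c,s=np.cos(tr[2]),np.sin(tr[2])
    p=tr[:2]+np.array([c*x-s*y,s*x+c*y])/1000; return p if z is None else [*p,z]
def inT(p):
    tr=np.load("tray.npy");c,s=np.cos(tr[2]),np.sin(tr[2]);d=(np.array(p)[:2]-tr[:2])*1000
    return np.round([c*d[0]+s*d[1],-s*d[0]+c*d[1]],1)
E
python3 - <<'E'
from h import *
v=np.load("w1.npy"); C=cam("wrist",dict(tcp_pos=v[:3],tool_rot=v[3:]))
o=lambda a:[(190+p/2.9,q/2.9) for p,q in a]
tr,e=fit(C,[(-47,90,28),(47,90,28),(47,-90,28),(-47,-90,28),(-41,84,28),(41,84,28)],o([(215,17),(520,15),(504,577),(246,577),(236,38),(499,36)]),[.53,.03,.25]);print("tray",tr,e.tolist())
np.save("tray.npy",tr); print(inT([.50435,.04752]))
go(T(-21,-61,.05),tr[2],1)
E
```

```text
tray [0.52791202 0.03720549 0.25145697] [[0.0, -0.1], [0.1, -0.6], [-0.2, 0.0], [-0.3, 1.0], [-0.1, 0.2], [0.4, -0.1]]
[-20.3  15.9]
t 1.65 n 3 dworld [-0.0223  0.0049 -0.1207] dtool total [ 0.0101 -0.0204  0.1207] rv [-0.001 -0.001 -0.008]
[[0.0034, -0.0068, 0.0402, -0.0002, -0.0002, -0.0026, 1.0], [0.0034, -0.0068, 0.0402, -0.0002, -0.0002, -0.0026, 1.0], [0.0034, -0.0068, 0.0402, -0.0002, -0.0002, -0.0026, 1.0]]
```

apply_moves --pt "0.0034 -0.0068 0.04 0 0 -0.003 1" --pt "0.0034 -0.0068 0.04 0 0 -0.003 1" --pt "0.0034 -0.0068 0.04 0 0 -0.002 1" --pt "0 0 0.02 0 0 0 1" --pt "0 0 0.016 0 0 0 1" --pt "0.002 0 0 0 0 0 1" --pt "0.002 0 0 0 0 0 1"

```text
t: 2.52
tcp_pos: [0.5219, -0.0211, 0.016]
tool_rot: [0.611, 0.791, 0.0, 0.001]
force: [-0.3, -0.5, 0.6]
finger_gap: -0.001
gripper_force: 0.0
```

apply_moves --pt "0.002 0 0 0 0 0 1" --pt "0.002 0 0 0 0 0 1" --pt "0.0015 0 0 0 0 0 1" --pt "0.0015 0 0 0 0 0 1" --pt "0.001 0 0 0 0 0 1"

```text
t: 3.15
tcp_pos: [0.5193, -0.0136, 0.0153]
tool_rot: [0.611, 0.791, -0.0, -0.0]
force: [0.3, 0.4, 0.0]
finger_gap: -0.0
gripper_force: 0.0
```

Run:
```python
from h import *
dim();print(inT(sense()["tcp_pos"]))
```

```text
3.15 [ 0.5193 -0.0136  0.0153] [0.968 0.252] [0.3 0.4 0. ] -0.0 0.0
[-20.9 -47.1]
```

apply_moves --pt "0.001 0 0 0 0 0 1" --pt "0.001 0 0 0 0 0 1" --pt "0.001 0 0 0 0 0 1"

```text
t: 3.52
tcp_pos: [0.5186, -0.0107, 0.0153]
tool_rot: [0.611, 0.791, -0.0, -0.0]
force: [0.2, 0.8, -0.0]
finger_gap: -0.001
gripper_force: 0.0
```

apply_moves --pt "0.001 0 0 0 0 0 1" --pt "0.001 0 0 0 0 0 1"

```text
t: 3.78
tcp_pos: [0.5181, -0.0088, 0.0153]
tool_rot: [0.611, 0.791, -0.0, 0.0]
force: [0.8, 0.3, -0.2]
finger_gap: -0.003
gripper_force: 0.0
```

apply_moves --pt "0.001 0 0 0 0 0 1" --pt "0.001 0 0 0 0 0 1"

```text
t: 4.03
tcp_pos: [0.5176, -0.0069, 0.0153]
tool_rot: [0.611, 0.791, 0.0, 0.0]
force: [0.4, 1.3, -0.1]
finger_gap: 0.002
gripper_force: 0.0
```

apply_moves --pt "0.001 0 0 0 0 0 1" --pt "0.001 0 0 0 0 0 1" --pt "0.001 0 0 0 0 0 1"

```text
t: 4.4
tcp_pos: [0.5169, -0.0039, 0.0153]
tool_rot: [0.611, 0.791, 0.0, 0.0]
force: [0.1, -0.2, 0.4]
finger_gap: 0.002
gripper_force: 0.0
```

apply_moves --pt "0.001 0 0 0 0 0 1" --pt "0.001 0 0 0 0 0 1"

```text
t: 4.65
tcp_pos: [0.5163, -0.002, 0.0153]
tool_rot: [0.611, 0.791, -0.0, 0.0]
force: [-0.5, 0.4, 0.5]
finger_gap: -0.006
gripper_force: 0.0
```

Run:
```python
from h import *
dim(); print(inT(sense()["tcp_pos"])); s=sense(); i=snapshot("wrist")[:,:,::-1]; cv2.imwrite("pics/w2.png",i)
C=cam("wrist",s); print(proj(C,[T(x,y,z) for x,y,z in ((-41,84,.028),(41,84,.028),(-41,-34,.028),(-3,-34,.028),(-22,-35,.0153))]).round())
cv2.imwrite("pics/w2v.png",cv2.resize(i[:,120:520],(600,600)))
```

```text
4.65 [ 0.5163 -0.002   0.0153] [0.968 0.252] [-0.5  0.4  0.5] -0.006 0.0
[-21.  -35.1]
[[274.  -4.]
 [461.  -3.]
 [282. 245.]
 [352. 245.]
 [317. 238.]]
```

View pics/w2v.png

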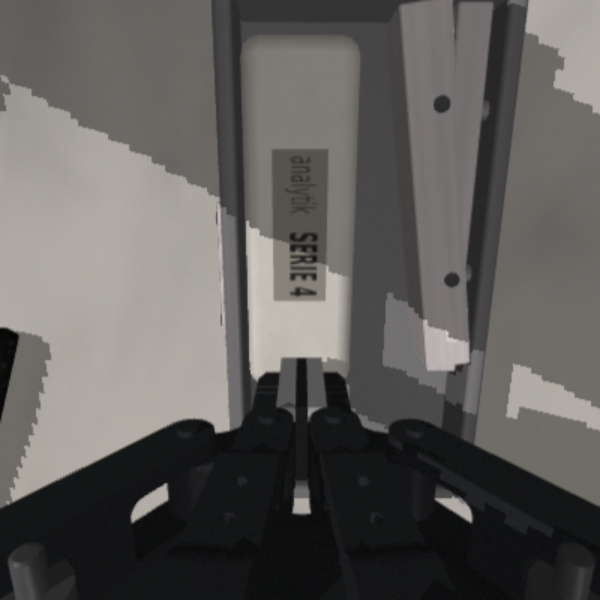

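apply_moves --pt "0.001 0 0 0 0 0 1" --pt "0.001 0 0 0 0 0 1" --pt "0.001 0 0 0 0 0 1" --pt "0.001 0 0 0 0 0 1"

```text
t: 5.2
tcp_pos: [0.5153, 0.0019, 0.0153]
tool_rot: [0.611, 0.791, -0.0, 0.0]
force: [0.1, 0.1, -0.2]
finger_gap: 0.0
gripper_force: 0.0
```

Run:
```python
from h import *
dim(); print(inT(sense()["tcp_pos"])); s=sense(); i=snapshot("wrist")[:,:,::-1]; cv2.imwrite("pics/w3.png",i)
a=cv2.imread("pics/w2.png")
for im in (a,i):
    g=cv2.cvtColor(im,cv2.COLOR_BGR2GRAY)[:,305:340].mean(1); print(g[0:60:2].round().astype(int), np.abs(np.diff(g))[5:40].argmax()+5)
```

```text
5.2 [0.5153 0.0019 0.0153] [0.968 0.252] [ 0.1  0.1 -0.2] 0.0 0.0
[-21.  -31.1]
[ 52  51  51  51  51  52  52  57  71  71  71  71  93 100 107 113 119 123
 124 124 124 124 124 124 124 124 124 124 124 124] 22
[ 69  70  71  69  62  52  52  52  52  52  52  52  69  71  71  71  74  94
 102 108 114 121 124 125 124 124 125 125 125 125] 32
```

Run:
```python
from h import *
i=snapshot("side")[:,:,::-1]; cv2.imwrite("pics/s3.png",i); w=cv2.imread("pics/w3.png")
a=cv2.resize(w[210:330,265:375],None,fx=3.6,fy=3.6,interpolation=cv2.INTER_CUBIC); t=snapshot("top")[:,:,::-1]
b=cv2.resize(i[135:235,290:390],None,fx=3.9,fy=3.9,interpolation=cv2.INTER_CUBIC)
d=np.zeros((440,800,3),np.uint8); d[:a.shape[0],:a.shape[1]]=a; d[:b.shape[0],400:400+b.shape[1]]=b
cv2.imwrite("pics/d3.png",d)
print(proj(cam("side"),[sense()["tcp_pos"],T(-22,-34,.028),T(-22,-43.5,.028)]).round(1))
```

```text
[[321.1 198. ]
 [320.2 195.1]
 [317.6 197. ]]
```

View pics/d3.png

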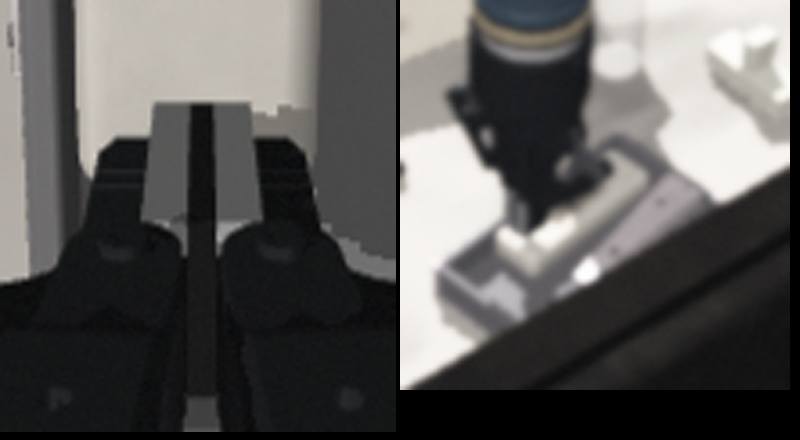

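apply_moves --pt "0 0 -0.02 0 0 0 1" --pt "-0.015 0 -0.005 0 0 0 1" --pt "-0.014 0 0.005 0 0 0 1" --pt "0 0 0.02 0 0 0 1" --pt "0 0 0.003 0 0 0 1" --pt "0 0 0.0015 0 0 0 1"

```text
t: 6.1
tcp_pos: [0.5224, -0.0267, 0.0102]
tool_rot: [0.612, 0.791, -0.0, -0.001]
force: [0.2, -0.5, -0.0]
finger_gap: -0.001
gripper_force: 0.0
```

apply_moves --pt "0 0 0.0015 0 0 0 1" --pt "0 0 0.0015 0 0 0 1" --pt "0 0 0.001 0 0 0 1"

```text
t: 6.48
tcp_pos: [0.5228, -0.0261, 0.007]
tool_rot: [0.611, 0.791, 0.0, 0.0]
force: [0.3, 0.0, 0.0]
finger_gap: -0.002
gripper_force: 0.0
```

Run:
```python
from h import *
dim(); s=sense(); print(s["q"].round(3),inT(s["tcp_pos"]))
i=snapshot("side")[:,:,::-1]; cv2.imwrite("pics/s4.png",i);w=snapshot("wrist")[:,:,::-1];cv2.imwrite("pics/w4.png",w)
a=cv2.resize(w[150:330,250:430],(400,400)); b=cv2.resize(i[135:235,290:390],(400,400),interpolation=cv2.INTER_CUBIC)
cv2.imwrite("pics/d4.png",np.hstack([a,b])); print(proj(cam("side"),[s["tcp_pos"]]))
```

```text
6.47 [ 0.5228 -0.0261  0.007 ] [0.968 0.253] [0.3 0.  0. ] -0.002 0.0
[-0.264  0.723  1.831  0.     0.587 -0.519] [-20.7 -60.1]
[[313.37543154 206.2043389 ]]
```

View pics/d4.png

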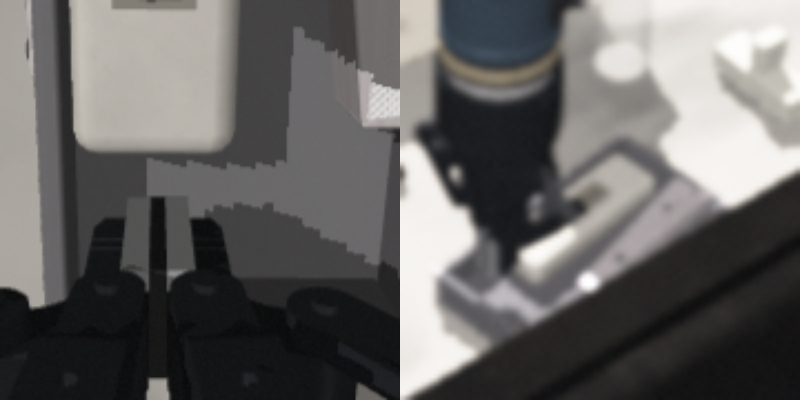

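apply_moves --pt "0 0 0.001 0 0 0 1" --pt "0 0 0.001 0 0 0 1"

```text
t: 6.82
tcp_pos: [0.5227, -0.0262, 0.0048]
tool_rot: [0.611, 0.791, 0.0, 0.0]
force: [-0.6, 0.1, -0.9]
finger_gap: 0.002
gripper_force: 0.0
```

apply_moves --pt "0 0 0.001 0 0 0 1" --pt "0 0 0.001 0 0 0 1"

```text
t: 7.08
tcp_pos: [0.5226, -0.0263, 0.0027]
tool_rot: [0.611, 0.791, -0.0, -0.0]
force: [0.1, -0.5, 0.3]
finger_gap: -0.002
gripper_force: 0.0
```

apply_moves --pt "0 0 0.001 0 0 0 1" --pt "0 0 0.001 0 0 0 1"

```text
t: 7.32
tcp_pos: [0.5227, -0.0263, 0.0007]
tool_rot: [0.611, 0.791, -0.0, -0.0]
force: [0.3, -0.1, -0.7]
finger_gap: 0.002
gripper_force: 0.0
```

apply_moves --pt "0 0 0.001 0 0 0 1" --pt "0 0 0.001 0 0 0 1" --pt "0 0 0.001 0 0 0 1"

```text
t: 7.7
tcp_pos: [0.5227, -0.0263, -0.0022]
tool_rot: [0.611, 0.791, 0.0, 0.0]
force: [0.5, -0.9, 0.5]
finger_gap: 0.002
gripper_force: 0.0
```

apply_moves --pt "0 0 0.001 0 0 0 1" --pt "0 0 0.001 0 0 0 1" --pt "0 0 0.001 0 0 0 1"

```text
t: 8.07
tcp_pos: [0.5226, -0.0262, -0.0052]
tool_rot: [0.611, 0.791, -0.0, -0.0]
force: [-0.1, -0.3, -0.6]
finger_gap: -0.0
gripper_force: 0.0
```

apply_moves --pt "0 0 0.001 0 0 0 1" --pt "0 0 0.001 0 0 0 1" --pt "0 0 0.001 0 0 0 1"

```text
t: 8.45
tcp_pos: [0.5226, -0.0263, -0.0083]
tool_rot: [0.611, 0.791, -0.0, -0.0]
force: [-0.0, 1.0, -0.1]
finger_gap: -0.005
gripper_force: 0.0
```

apply_moves --pt "0 0 0.001 0 0 0 1" --pt "0 0 0.001 0 0 0 1" --pt "0 0 0.001 0 0 0 1"

```text
t: 8.82
tcp_pos: [0.5227, -0.0263, -0.0113]
tool_rot: [0.611, 0.791, -0.0, -0.0]
force: [1.0, 0.7, 0.2]
finger_gap: 0.002
gripper_force: 0.0
```

apply_moves --pt "0 0 0.001 0 0 0 1" --pt "0 0 0.001 0 0 0 1" --pt "0 0 0.001 0 0 0 1"

```text
t: 9.2
tcp_pos: [0.5227, -0.0263, -0.0143]
tool_rot: [0.611, 0.791, -0.0, 0.0]
force: [-0.1, 0.2, -0.1]
finger_gap: 0.003
gripper_force: 0.0
```

Run:
```python
from h import *
v=np.load("w1.npy"); C=cam("wrist",dict(tcp_pos=v[:3],tool_rot=v[3:]))
px=[(190+p/2.9,q/2.9) for p,q in [(215,17),(520,15),(504,577),(246,577),(236,38),(499,36)]]
M=[(-47,90,28),(47,90,28),(47,-90,28),(-47,-90,28),(-41,84,28),(41,84,28)]
for z in np.arange(-.03,.031,.01):
    t,e=fit(C,M,px,[.53,.03,.25],z); print(round(z,3),t.round(4),np.sqrt((e**2).mean()).round(2),(e[:,0]).tolist())
s=sense(); i=snapshot("side")[:,:,::-1]; w=snapshot("wrist")[:,:,::-1]; cv2.imwrite("pics/s5.png",i); cv2.imwrite("pics/w5.png",w)
p=s["tcp_pos"]; print(proj(cam("side"),[p+[0,0,d] for d in (0,.01,.02,.03)]).round(1).tolist())
Cw=cam("wrist",s); print(proj(Cw,[p+[0,0,d] for d in (0,.01,.02,.03)]).round(1).tolist())
a=cv2.resize(w[170:330,220:400],None,fx=2.4,fy=2.4); b=cv2.resize(i[170:230,290:350],(360,360),interpolation=cv2.INTER_CUBIC)
d=np.zeros((390,800,3),np.uint8); d[:a.shape[0],:a.shape[1]]=a; d[:360,440:]=b
cv2.imwrite("pics/d5.png",d)
```

```text
-0.03 [0.5257 0.0454 0.2491] 6.25 [5.0, -4.4, -3.9, 2.9, 4.2, -3.4]
-0.02 [0.5265 0.0425 0.25  ] 4.17 [3.5, -3.0, -2.7, 1.9, 2.8, -2.2]
-0.01 [0.5272 0.0396 0.2514] 1.99 [1.8, -1.6, -1.4, 0.9, 1.4, -1.0]
0.0 [0.5279 0.0372 0.2515] 0.38 [0.0, 0.1, -0.2, -0.3, -0.1, 0.4]
0.01 [0.5287 0.0345 0.2512] 2.62 [-1.7, 1.9, 1.1, -1.5, -1.6, 2.0]
0.02 [0.5294 0.0316 0.2496] 5.23 [-3.5, 3.9, 2.4, -2.9, -3.2, 3.7]
0.03 [0.5302 0.0287 0.2488] 7.99 [-5.4, 6.0, 3.8, -4.4, -4.8, 5.6]
[[313.3, 211.6], [313.3, 209.1], [313.3, 206.5], [313.3, 203.9]]
[[319.2, 237.8], [319.1, 244.8], [319.0, 252.6], [318.9, 261.4]]
```

View pics/d5.png

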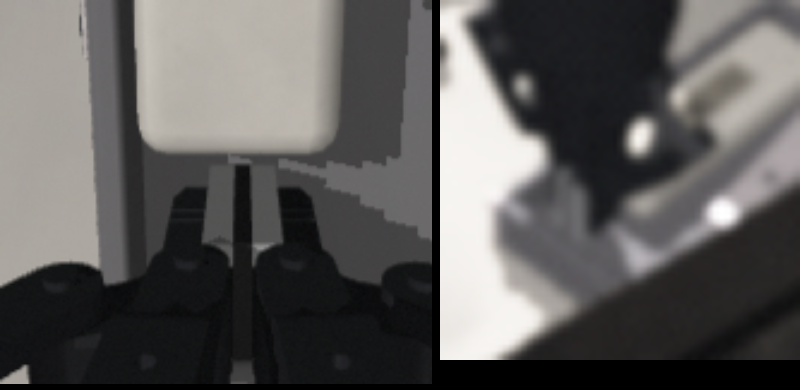

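apply_moves --pt "0 0 0.001 0 0 0 1" --pt "0 0 0.001 0 0 0 1" --pt "0 0 0.001 0 0 0 1"

```text
t: 9.68
tcp_pos: [0.5227, -0.0263, -0.016]
tool_rot: [0.611, 0.791, 0.0, 0.0]
force: [-2.8, -0.3, 18.4]
finger_gap: 0.001
gripper_force: 9.0
```

apply_moves --pt "0 0 0.001 0 0 0 1" --pt "0 0 0.001 0 0 0 1"

```text
t: 9.93
tcp_pos: [0.5228, -0.0263, -0.0161]
tool_rot: [0.611, 0.791, 0.0, 0.001]
force: [-5.7, 0.8, 33.4]
finger_gap: -0.002
gripper_force: 16.8
```

apply_moves --pt "0 0 0.001 0 0 0 1" --pt "0 0 0.001 0 0 0 1"

```text
t: 10.18
tcp_pos: [0.5228, -0.0263, -0.0162]
tool_rot: [0.611, 0.791, 0.0, 0.001]
force: [-7.9, 1.8, 50.1]
finger_gap: 0.0
gripper_force: 24.7
```

apply_moves --pt "0 0 -0.006 0 0 0 1" --pt "0 0 -0.006 0 0 0 1" --pt "0.002 0 0 0 0 0 1" --pt "0.002 0 0 0 0 0 1" --pt "0.002 0 0 0 0 0 1" --pt "0.002 0 0 0 0 0 1"

```text
t: 10.92
tcp_pos: [0.5206, -0.0185, -0.0096]
tool_rot: [0.611, 0.791, -0.0, -0.0]
force: [-0.2, -1.7, 0.0]
finger_gap: -0.0
gripper_force: 0.5
```

apply_moves --pt "0.001 0 0 0 0 0 1" --pt "0.001 0 0 0 0 0 1" --pt "0.001 0 0 0 0 0 1" --pt "0.001 0 0 0 0 0 1"

```text
t: 11.42
tcp_pos: [0.5197, -0.0147, -0.0092]
tool_rot: [0.612, 0.791, 0.0, 0.0]
force: [0.4, -0.6, -0.5]
finger_gap: 0.002
gripper_force: 0.4
```

apply_moves --pt "0.001 0 0 0 0 0 1" --pt "0.001 0 0 0 0 0 1"

```text
t: 11.68
tcp_pos: [0.5191, -0.0127, -0.0092]
tool_rot: [0.611, 0.791, 0.0, 0.0]
force: [0.7, -1.0, -0.8]
finger_gap: 0.003
gripper_force: 0.5
```

apply_moves --pt "0.001 0 0 0 0 0 1" --pt "0.001 0 0 0 0 0 1"

```text
t: 11.92
tcp_pos: [0.5195, -0.0117, -0.009]
tool_rot: [0.611, 0.792, -0.0, 0.001]
force: [1.6, -6.6, -0.6]
finger_gap: -0.005
gripper_force: 3.5
```

apply_moves --pt "0.001 0 0 0 0 0 1" --pt "0 0 0 0 0 0 1"

```text
t: 12.18
tcp_pos: [0.5202, -0.0116, -0.0089]
tool_rot: [0.611, 0.792, 0.0, 0.002]
force: [0.8, -8.2, -0.3]
finger_gap: 0.004
gripper_force: 3.9
```

apply_moves --pt "-0.001 0 0 0 0 0 1" --pt "-0.003 0 0 0 0 0 1" --pt "-0.005 0 0 0 0 0 1" --pt "0 0 -0.05 0 0 0 1" --pt "0 0 -0.05 0 0 0 1"

```text
t: 12.8
tcp_pos: [0.5197, -0.0182, 0.091]
tool_rot: [0.612, 0.791, -0.001, -0.002]
force: [0.9, -1.1, -0.6]
finger_gap: -0.001
gripper_force: 0.0
```

Run:
```python
from h import *
dim(); s=sense(); print(inT(s["tcp_pos"])); w=snapshot("wrist")[:,:,::-1]; cv2.imwrite("pics/w6.png",w)
C=cam("wrist",s)
# gray profile along tray y at meter x=-14 (z=28) near both ends
g=cv2.cvtColor(w,cv2.COLOR_BGR2GRAY)
for x in (-30,-12):
  for r in (range(74,86),range(-50,-28,1)):
    p=proj(C,[T(x,y,.028) for y in r]); print(x,r[0],[int(g[int(round(b)),int(round(a))]) if 0<=b<399 else -1 for a,b in p])
# approach to wedge look: wedge est
go([.585,-.265,.14],-.447,-1)
```

```text
12.8 [ 0.5197 -0.0182  0.091 ] [0.968 0.252] [ 0.9 -1.1 -0.6] -0.001 0.0
[-21.8 -51.7]
-30 74 [118, 119, 118, 118, 116, 110, 106, 96, 78, 56, 55, 63]
-30 -50 [67, 66, 65, 65, 66, 64, 66, 66, 67, 66, 65, 65, 66, 66, 65, 76, 103, 131, 150, 166, 173, 176]
-12 74 [120, 120, 119, 119, 117, 112, 107, 96, 78, 67, 56, 64]
-12 -50 [103, 104, 104, 103, 103, 104, 103, 103, 104, 105, 100, 82, 65, 65, 66, 76, 101, 129, 148, 169, 177, 181]
t 12.85 n 5 dworld [ 0.0612 -0.246   0.0428] dtool total [-0.2537 -0.0026 -0.0418] rv [0.009 0.001 0.702]
[[-0.0507, -0.0005, -0.0084, 0.0018, 0.0002, 0.1405, -1.0], [-0.0503, 0.0066, -0.0084, 0.0018, 0.0002, 0.1405, -1.0], [-0.0489, 0.0135, -0.0084, 0.0018, 0.0002, 0.1405, -1.0], [-0.0465, 0.0202, -0.0085, 0.0018, 0.0002, 0.1405, -1.0], [-0.0432, 0.0265, -0.0085, 0.0018, 0.0002, 0.1405, -1.0]]
```

Run:
```python
from h import *
go([.571,-.316,.10],-.447,-.5)
```

```text
t 12.85 n 6 dworld [ 0.0472 -0.297   0.0028] dtool total [-0.2994 -0.0293 -0.0019] rv [0.009 0.001 0.702]
[[-0.0499, -0.0049, -0.0003, 0.0015, 0.0002, 0.1171, -0.5], [-0.0501, 0.001, -0.0003, 0.0015, 0.0002, 0.1171, -0.5], [-0.0497, 0.0068, -0.0003, 0.0015, 0.0002, 0.1171, -0.5], [-0.0485, 0.0126, -0.0004, 0.0015, 0.0002, 0.1171, -0.5], [-0.0467, 0.0182, -0.0004, 0.0015, 0.0002, 0.1171, -0.5], [-0.0443, 0.0235, -0.0004, 0.0015, 0.0002, 0.1171, -0.5]]
```

apply_moves --pt "-0.05 -0.005 0 0.0015 0 0.117 -0.5" --pt "-0.05 0.001 0 0.0015 0 0.117 -0.5" --pt "-0.0497 0.007 0 0.0015 0 0.117 -0.5" --pt "-0.0485 0.0126 -0.001 0.0015 0 0.117 -0.5" --pt "-0.0467 0.018 -0.001 0.0015 0 0.117 -0.5" --pt "-0.0443 0.0235 0 0.0015 0 0.117 -0.5" --pt "0 0 0 0 0 0 -0.5"

```text
t: 13.72
tcp_pos: [0.5685, -0.3199, 0.0925]
tool_rot: [0.847, 0.531, -0.003, -0.001]
force: [0.7, 1.3, 0.0]
finger_gap: 0.755
gripper_force: 0.0
```

```bash
cat >> h.py <<'E'
def lines(P,E,n=25): return np.vstack([np.linspace(P[a],P[b],n) for a,b in E])
def prism(poly,z0,z1):
    n=len(poly); P=np.array([[*p,z0] for p in poly]+[[*p,z1] for p in poly],float)
    return P,[(i,(i+1)%n) for i in range(n)]+[(n+i,n+(i+1)%n) for i in range(n)]+[(i,n+i) for i in range(n)]
def rect(cx,cy,w,l): return [(cx-w/2,cy-l/2),(cx+w/2,cy-l/2),(cx+w/2,cy+l/2),(cx-w/2,cy+l/2)]
WEDGE=[prism([(-10,-40),(16,-40),(4,40),(-10,40)],0,24),prism(rect(-2,12,14,30),24,52)]
LONG=[prism(rect(0,0,78,45),0,24),prism(rect(0,0,14,24),24,52)]
def chamfer(C,img,parts,x0,R=(.012,.012,.12)):
    """pose by matching projected edges to image gradients (maximise mean gradient)"""
    g=cv2.GaussianBlur(cv2.cvtColor(img,cv2.COLOR_BGR2GRAY),(0,0),1.2).astype(float)
    G=np.minimum(np.hypot(cv2.Sobel(g,6,1,0),cv2.Sobel(g,6,0,1)),80)
    m=np.vstack([lines(P,E) for P,E in parts])/1000
    def cost(v):
        c,s=np.cos(v[2]),np.sin(v[2]); W=np.c_[v[0]+c*m[:,0]-s*m[:,1],v[1]+s*m[:,0]+c*m[:,1],m[:,2]]
        p=proj(C,W).astype(np.float32); return -cv2.remap(G,p[:,0].reshape(-1,1),p[:,1].reshape(-1,1),1).mean()
    from scipy.optimize import differential_evolution,minimize
    r=differential_evolution(cost,[(a-b,a+b) for a,b in zip(x0,R)],seed=1,popsize=30,maxiter=80,tol=1e-6)
    return r.x,-r.fun,-cost(x0)
E
python3 - <<'E'
from h import *
dim(); s=sense(); w=np.ascontiguousarray(snapshot("wrist")[:,:,::-1]); cv2.imwrite("pics/w7.png",w); C=cam("wrist",s)
x0=[.5987,-.2604,-.447]
for R in ((.012,.012,.12),(.006,.006,.06)):
    v,f,f0=chamfer(C,w,WEDGE,x0,R); print(v.round(4),f,f0)
np.save("w7.npy",np.r_[s["tcp_pos"],s["tool_rot"]])
print(proj(C,[[.5987,-.2604,.024]]))
# same method from the top camera, wedge and block (corrected)
t=cv2.imread("pics/top0.png")
print(chamfer(cam("top"),t,WEDGE,[.5974,-.262,-.447],(.006,.006,.08))); print(chamfer(cam("top"),t,LONG,[.4626,-.2451,0.002],(.006,.006,.06)))
E
```

```text
13.72 [ 0.5685 -0.3199  0.0925] [ 0.9   -0.436] [0.7 1.3 0. ] 0.755 0.0
[ 0.5968 -0.2624 -0.4695] 48.78731111065452 41.22796916320049
[ 0.5968 -0.2624 -0.4694] 48.78622333686334 41.22796916320049
[[321.48882805 119.40614228]]
(array([ 0.60122965, -0.26375955, -0.45833151]), np.float64(55.37890165201995), np.float64(48.949050829642786))
(array([ 0.46728572, -0.24426838,  0.04569806]), np.float64(53.57889552879345), np.float64(47.45770912819963))
```

Run:
```python
from h import *
go([.6004,-.2508,.075],-.4695,-.2)
```

```text
t 13.78 n 2 dworld [ 0.033   0.0661 -0.0171] dtool total [0.0739 0.0012 0.0169] rv [-0.009  0.003  0.02 ]
[[0.037, 0.0006, 0.0085, -0.0043, 0.0013, 0.0102, -0.2], [0.037, 0.0002, 0.0085, -0.0043, 0.0013, 0.0102, -0.2]]
```

apply_moves --pt "0.037 0.0006 0.0085 -0.004 0.001 0.01 -0.2" --pt "0.037 0.0002 0.0085 -0.004 0.001 0.01 -0.2" --pt "0 0 0.025 0 0 0 -0.2" --pt "0 0 0.025 0 0 0 -0.2"

```text
t: 14.28
tcp_pos: [0.6003, -0.2462, 0.0249]
tool_rot: [0.851, 0.526, -0.001, -0.001]
force: [0.2, 0.4, 0.3]
finger_gap: 0.599
gripper_force: 0.0
```

Run:
```python
from h import *
dim(); go([.6004,-.2508,.0075],-.4695,-.2)
```

```text
14.28 [ 0.6003 -0.2462  0.0249] [ 0.895 -0.447] [0.2 0.4 0.3] 0.599 0.0
t 14.28 n 1 dworld [ 0.0001 -0.0046 -0.0174] dtool total [-0.0041  0.0022  0.0174] rv [-0.002  0.     0.006]
[[-0.0041, 0.0022, 0.0174, -0.0019, 0.0005, 0.0063, -0.2]]
```

apply_moves --pt "-0.004 0.002 0.0174 -0.002 0 0.006 -0.2" --pt "0 0 0 0 0 0 -0.2" --pt "0 0 0 0 0 0 0.9" --pt "0 0 0 0 0 0 1" --pt "0 0 0 0 0 0 1" --force 40

```text
t: 14.9
tcp_pos: [0.6013, -0.2543, 0.0092]
tool_rot: [0.853, 0.522, 0.0, 0.002]
force: [-0.3, -0.8, 3.1]
finger_gap: 0.153
gripper_force: 41.6
```

Run:
```python
from h import *
dim()
```

```text
14.9 [ 0.6013 -0.2543  0.0092] [ 0.89  -0.456] [-0.3 -0.8  3.1] 0.153 41.6
```

apply_moves --pt "0 0 -0.02 0 0 0 1" --pt "0 0 -0.045 0 0 0 1"

```text
t: 15.15
tcp_pos: [0.599, -0.2528, 0.0726]
tool_rot: [0.853, 0.522, -0.001, -0.001]
force: [0.2, -0.2, -0.5]
finger_gap: 0.153
gripper_force: 41.2
```

Run:
```python
from h import *
dim(); go(T(8.3,-28.7,.075),np.load("tray.npy")[2],1)
```

```text
15.15 [ 0.599  -0.2528  0.0726] [ 0.89  -0.456] [ 0.2 -0.2 -0.5] 0.153 41.2
t 15.15 n 5 dworld [-0.0559  0.2643  0.0024] dtool total [ 0.2098 -0.1702 -0.002 ] rv [-0.003 -0.001 -0.725]
[[0.042, -0.034, -0.0004, -0.0006, -0.0001, -0.1449, 1.0], [0.0464, -0.0276, -0.0004, -0.0006, -0.0001, -0.1449, 1.0], [0.0499, -0.0206, -0.0004, -0.0006, -0.0001, -0.1449, 1.0], [0.0524, -0.0132, -0.0005, -0.0006, -0.0001, -0.1449, 1.0], [0.0537, -0.0055, -0.0005, -0.0006, -0.0001, -0.1449, 1.0]]
```

apply_moves --pt "0.042 -0.034 0 -0.0006 0 -0.145 1" --pt "0.0464 -0.0276 0 -0.0006 0 -0.145 1" --pt "0.0499 -0.0206 0 -0.0006 0 -0.145 1" --pt "0.0524 -0.0132 -0.001 -0.0006 0 -0.145 1" --pt "0.0537 -0.0055 -0.001 -0.0006 0 -0.145 1" --pt "0 0 0 0 0 0 1" --pt "0 0 0 0 0 0 1"

```text
t: 16.02
tcp_pos: [0.5458, 0.0102, 0.0755]
tool_rot: [0.613, 0.79, 0.001, 0.004]
force: [0.2, -0.8, -0.0]
finger_gap: 0.151
gripper_force: 41.2
```

Run:
```python
from h import *
dim(); s=sense();print(inT(s["tcp_pos"])); go(T(8.3,-28.7,.03),np.load("tray.npy")[2],1)
w=np.ascontiguousarray(snapshot("wrist")[:,:,::-1]);C=cam("wrist",s)
# where is the wedge's top relative to TCP: chamfer with height offset
dz=s["tcp_pos"][2]-.0092
P=[(p+[0,0,dz*1000],E) for p,E in WEDGE]
tr=np.load("tray.npy"); o=T(inT(s["tcp_pos"])[0]+2,inT(s["tcp_pos"])[1]-9.3)
v,f,f0=chamfer(C,w,P[:1],[*o,tr[2]],(.006,.008,.06)); print(inT(v),v[2]-tr[2],f,f0, inT(s["tcp_pos"])-inT(v))
```

```text
16.02 [0.5458 0.0102 0.0755] [0.968 0.25 ] [ 0.2 -0.8 -0. ] 0.151 41.2
[ 10.6 -30.6]
t 16.02 n 1 dworld [-0.0027  0.0013 -0.0455] dtool total [ 0.0021 -0.0026  0.0455] rv [0.006 0.005 0.001]
[[0.0021, -0.0026, 0.0455, 0.0056, 0.0045, 0.0007, 1.0]]
[ 11.7 -47.9] -0.048839378440861086 55.44033013593728 44.485753874207965 [-1.1 17.3]
```

Run:
```python
from h import *
go(T(8.3,-24,.035),np.load("tray.npy")[2],1)
```

```text
t 16.07 n 1 dworld [-0.0041  0.0065 -0.0403] dtool total [ 0.0075 -0.0025  0.0402] rv [ 0.006  0.004 -0.   ]
[[0.0075, -0.0025, 0.0402, 0.0055, 0.0044, -0.0004, 1.0]]
```

apply_moves --pt "0.007 -0.0025 0 0.0055 0.0044 0 1" --pt "0 0 0.014 0 0 0 1" --pt "0 0 0.014 0 0 0 1" --pt "0 0 0.01 0 0 0 1" --pt "0 0 0 0 0 0 1"

```text
t: 16.7
tcp_pos: [0.5396, 0.0166, 0.035]
tool_rot: [0.613, 0.79, -0.001, -0.002]
force: [-0.1, 0.0, -1.4]
finger_gap: 0.157
gripper_force: 41.2
```

Run:
```python
from h import *
dim(); s=sense();print(inT(s["tcp_pos"])); go(T(8.3,-24,.017),np.load("tray.npy")[2],1)
```

```text
16.7 [0.5396 0.0166 0.035 ] [0.968 0.249] [-0.1  0.  -1.4] 0.157 41.2
[  6.2 -22.9]
t 16.7 n 1 dworld [ 0.0023 -0.0006 -0.018 ] dtool total [-0.0012  0.0021  0.0179] rv [-0.005 -0.002  0.   ]
[[-0.0012, 0.0021, 0.0179, -0.0046, -0.0025, 0.0002, 1.0]]
```

apply_moves --pt "-0.001 0.002 0 -0.002 -0.001 0 1" --pt "0 0 0 0 0 0 1" --pt "0 0 0 0 0 0 1"

```text
t: 17.08
tcp_pos: [0.5429, 0.0162, 0.0368]
tool_rot: [0.613, 0.79, 0.0, 0.0]
force: [-0.1, 0.3, -1.1]
finger_gap: 0.153
gripper_force: 41.2
```

Run:
```python
from h import *
dim(); s=sense();print(inT(s["tcp_pos"])); go(T(8.3,-24,.017),np.load("tray.npy")[2],1)
```

```text
17.07 [0.5429 0.0162 0.0368] [0.968 0.249] [-0.1  0.3 -1.1] 0.153 41.2
[  9.3 -24.1]
t 17.07 n 1 dworld [-0.001  -0.0001 -0.0198] dtool total [ 0.0001 -0.001   0.0198] rv [ 0.001 -0.     0.001]
[[0.0001, -0.001, 0.0198, 0.0006, -0.0, 0.0006, 1.0]]
```

apply_moves --pt "0 -0.001 0.006 0 0 0 1" --pt "0 0 0.006 0 0 0 1" --pt "0 0 0.004 0 0 0 1" --pt "0 0 0.0035 0 0 0 1" --pt "0 0 0 0 0 0 1"

```text
t: 17.7
tcp_pos: [0.5414, 0.016, 0.0165]
tool_rot: [0.613, 0.79, -0.0, -0.001]
force: [-1.0, 0.6, -0.6]
finger_gap: 0.155
gripper_force: 41.2
```

Run:
```python
from h import *
dim(); s=sense();print(inT(s["tcp_pos"]))
```

```text
17.7 [0.5414 0.016  0.0165] [0.968 0.249] [-1.   0.6 -0.6] 0.155 41.2
[  7.8 -23.9]
```

apply_moves --pt "0.005 0 0 0 0 0 1" --pt "0.005 -0.0003 0 0 0 0 1" --pt "0.005 -0.0003 0 0 0 0 1" --pt "0.005 -0.0002 0 0 0 0 1" --pt "0.004 -0.0002 0 0 0 0 1" --pt "0.003 0 0 0 0 0 1"

```text
t: 18.45
tcp_pos: [0.5339, 0.0421, 0.0169]
tool_rot: [0.613, 0.79, 0.0, -0.0]
force: [0.5, 0.0, -0.0]
finger_gap: 0.156
gripper_force: 41.2
```

apply_moves --pt "0.002 0 0 0 0 0 1" --pt "0.0015 0 0 0 0 0 1" --pt "0.0015 0 0 0 0 0 1"

```text
t: 18.82
tcp_pos: [0.5328, 0.0467, 0.0169]
tool_rot: [0.613, 0.79, 0.0, -0.0]
force: [0.0, 0.1, -0.4]
finger_gap: 0.158
gripper_force: 41.2
```

Run:
```python
from h import *
dim(); s=sense();print(inT(s["tcp_pos"]))
```

```text
18.82 [0.5328 0.0467 0.0169] [0.968 0.249] [ 0.   0.1 -0.4] 0.158 41.2
[7.1 7.9]
```

apply_moves --pt "0.0015 0 0 0 0 0 1" --pt "0.0015 0 0 0 0 0 1" --pt "0.0015 0 0 0 0 0 1"

```text
t: 19.2
tcp_pos: [0.5315, 0.051, 0.0169]
tool_rot: [0.613, 0.79, -0.0, -0.0]
force: [-1.1, -0.9, -0.6]
finger_gap: 0.159
gripper_force: 41.2
```

apply_moves --pt "0.0015 -0.0005 0 0 0 0 1" --pt "0.0015 0 0 0 0 0 1" --pt "0.001 0 0 0 0 0 1"

```text
t: 19.58
tcp_pos: [0.5299, 0.0548, 0.0169]
tool_rot: [0.613, 0.79, -0.0, -0.0]
force: [-0.7, -1.2, -0.7]
finger_gap: 0.152
gripper_force: 41.2
```

apply_moves --pt "0.001 0 0 0 0 0 1" --pt "0.001 0 0 0 0 0 1" --pt "0.001 0 0 0 0 0 1"

```text
t: 19.95
tcp_pos: [0.5289, 0.0576, 0.0168]
tool_rot: [0.613, 0.79, -0.0, -0.001]
force: [-0.3, -2.0, -0.1]
finger_gap: 0.155
gripper_force: 41.2
```

apply_moves --pt "0 0 0.0013 0 0 0 1" --pt "0 0 0 0 0 0 0.3" --pt "0 0 0 0 0 0 0.3" --pt "0 0 -0.025 0 0 0 0.3" --pt "0 0 -0.03 0 0 0 0.3" --pt "-0.033 0.001 0 0 0 0 1" --pt "-0.034 0.001 0 0 0 0 1" --pt "0 0 0 0 0 0 1"

```text
t: 20.95
tcp_pos: [0.5499, -0.0088, 0.0711]
tool_rot: [0.614, 0.789, 0.001, 0.001]
force: [-0.2, -0.3, -0.9]
finger_gap: -0.001
gripper_force: 0.0
```

Run:
```python
from h import *
dim(); s=sense();print(inT(s["tcp_pos"])); go(T(10,-48,-.0105),np.load("tray.npy")[2],1)
w=np.ascontiguousarray(snapshot("wrist")[:,:,::-1]);cv2.imwrite("pics/w8.png",w);C=cam("wrist",s); tr=np.load("tray.npy")
P=[(p+[0,0,6],E) for p,E in WEDGE]
v,f,f0=chamfer(C,w,P,[*T(8.5,10),tr[2]],(.006,.012,.05)); print(inT(v),v[2]-tr[2],f,f0)
```

```text
20.95 [ 0.5499 -0.0088  0.0711] [0.969 0.246] [-0.2 -0.3 -0.9] -0.001 0.0
[  9.8 -50. ]
t 20.95 n 2 dworld [-0.0004  0.002  -0.0816] dtool total [ 0.0021 -0.0001  0.0816] rv [ 0.003  0.001 -0.002]
[[0.0011, -0.0, 0.0408, 0.0014, 0.0006, -0.0012, 1.0], [0.001, 0.0, 0.0408, 0.0014, 0.0006, -0.0012, 1.0]]
[7.7 9.4] -0.002835746789498439 43.76752170160169 39.29893504637251
```

apply_moves --pt "0.001 0 0.04 0.001 0 0 1" --pt "0 0 0.03 0.001 0 0 1" --pt "0 0 0.0115 0 0 0 1" --pt "0.003 0 0 0 0 0 1" --pt "0.003 0 0 0 0 0 1" --pt "0.002 0 0 0 0 0 1" --pt "0.001 0 0 0 0 0 1"

```text
t: 21.88
tcp_pos: [0.5473, 0.0001, -0.0097]
tool_rot: [0.611, 0.791, -0.001, 0.002]
force: [-1.1, -14.4, -2.4]
finger_gap: -0.002
gripper_force: 6.7
```

apply_moves --pt "0.001 0 0 0 0 0 1" --pt "0.001 0 0 0 0 0 1" --pt "0.001 0 0 0 0 0 1" --pt "0.001 0 0 0 0 0 1"

```text
t: 22.38
tcp_pos: [0.5479, 0.0006, -0.0093]
tool_rot: [0.61, 0.792, -0.002, 0.005]
force: [-1.0, -25.7, -2.3]
finger_gap: -0.001
gripper_force: 12.5
```

apply_moves --pt "0.001 0 0 0 0 0 1" --pt "0.001 0 0 0 0 0 1" --pt "0.001 0 0 0 0 0 1"

```text
t: 22.75
tcp_pos: [0.5483, 0.001, -0.009]
tool_rot: [0.61, 0.793, -0.003, 0.006]
force: [-2.1, -34.2, -3.5]
finger_gap: -0.002
gripper_force: 16.8
```

Run:
```python
from h import *
dim(); s=sense();print(inT(s["tcp_pos"]))
```

```text
22.75 [ 0.5483  0.001  -0.009 ] [0.966 0.257] [ -2.1 -34.2  -3.5] -0.002 16.8
[ 10.7 -40.2]
```

apply_moves --pt "-0.007 0 0 0 0 0 1" --pt "-0.01 0 0 0 0 0 1" --pt "0 0 -0.05 0 0 0 1" --pt "0 0 -0.04 0 0 0 1" --pt "0 0 0 0 0 0 1"

```text
t: 23.38
tcp_pos: [0.551, -0.0067, 0.0827]
tool_rot: [0.612, 0.791, 0.001, 0.003]
force: [-0.0, -0.2, -0.1]
finger_gap: 0.002
gripper_force: 0.0
```

Run:
```python
from h import *
dim(); s=sense();print(inT(s["tcp_pos"]))
w=np.ascontiguousarray(snapshot("wrist")[:,:,::-1]);cv2.imwrite("pics/w9.png",w);C=cam("wrist",s); tr=np.load("tray.npy")
P=[(p+[0,0,6],E) for p,E in WEDGE]
v,f,f0=chamfer(C,w,P,[*T(8,12),tr[2]],(.006,.012,.05)); print(inT(v),v[2]-tr[2],f,f0)
g=cv2.cvtColor(w,cv2.COLOR_BGR2GRAY)
for x in (-30,-12):
  for r in (range(74,86),range(-45,-28,1)):
    p=proj(C,[T(x,y,.028) for y in r]); print(x,r[0],[int(g[int(round(b)),int(round(a))]) if 0<=b<399 else -1 for a,b in p])
r=range(-46,6,2);p=proj(C,[T(x,0,.028) for x in r]);print([int(g[int(round(b)),int(round(a))]) for a,b in p])
go(T(10.5,-56,.075),tr[2]-np.pi/2,1,n=9)
```

```text
23.38 [ 0.551  -0.0067  0.0827] [0.968 0.25 ] [-0.  -0.2 -0.1] 0.002 0.0
[ 11.4 -48.2]
[ 7.3 10.9] -0.0020861964346733375 42.9362779518783 37.68849335864876
-30 74 [114, 113, 113, 113, 107, 101, 98, 89, 49, 52, 61, 65]
-30 -45 [62, 62, 65, 63, 63, 64, 62, 63, 63, 63, 63, 62, 111, 137, 154, 166, 171]
-12 74 [117, 117, 116, 116, 109, 102, 98, 88, 48, 54, 61, 65]
-12 -45 [102, 101, 102, 102, 101, 102, 102, 94, 66, 64, 64, 64, 105, 134, 152, 168, 175]
[109, 101, 77, 40, 164, 185, 178, 178, 161, 133, 135, 134, 134, 135, 135, 139, 139, 150, 176, 175, 143, 101, 84, 120, 122, 122]
t 23.43 n 9 dworld [ 0.0026 -0.008  -0.006 ] dtool total [-0.0084  0.0005  0.006 ] rv [ 1.00e-03  3.00e-03 -1.57e+00]
[[-0.0009, 0.0001, 0.0007, 0.0001, 0.0003, -0.1744, 1.0], [-0.0009, -0.0001, 0.0007, 0.0001, 0.0003, -0.1744, 1.0], [-0.0009, -0.0003, 0.0007, 0.0001, 0.0003, -0.1744, 1.0], [-0.0008, -0.0004, 0.0007, 0.0001, 0.0003, -0.1744, 1.0], [-0.0008, -0.0006, 0.0007, 0.0001, 0.0003, -0.1744, 1.0], [-0.0006, -0.0007, 0.0007, 0.0001, 0.0003, -0.1744, 1.0], [-0.0005, -0.0008, 0.0007, 0.0001, 0.0003, -0.1744, 1.0], [-0.0004, -0.0009, 0.0007, 0.0001, 0.0003, -0.1744, 1.0], [-0.0002, -0.0009, 0.0007, 0.0001, 0.0003, -0.1744, 1.0]]
```

apply_moves --pt "-0.002 0 0 0 0 -0.1744 1" --pt "-0.002 0 0 0 0 -0.1744 1" --pt "-0.002 0 0 0 0 -0.1744 1" --pt "-0.002 -0.001 0 0 0 -0.1744 1" --pt "0 0 0 0 0 -0.1744 1" --pt "0 0 0 0 0 -0.1744 1" --pt "0 0 0 0 0 -0.1744 1" --pt "0 0 0 0 0 -0.1744 1"

```text
t: 24.42
tcp_pos: [0.5501, -0.0136, 0.0777]
tool_rot: [-0.041, 0.999, 0.0, -0.003]
force: [-0.5, -0.4, 0.3]
finger_gap: 0.002
gripper_force: 0.0
```

apply_moves --pt "0 0 0 0 0 -0.1744 1" --pt "0 0 0 0 0 0 1" --pt "0 0 0 0 0 0 1"

```text
t: 24.8
tcp_pos: [0.5507, -0.0139, 0.0784]
tool_rot: [-0.124, 0.992, 0.0, -0.002]
force: [-0.6, -0.7, 0.1]
finger_gap: -0.002
gripper_force: 0.0
```

Run:
```python
from h import *
dim(); s=sense();print(inT(s["tcp_pos"]),s["q"].round(2)); go(T(10.5,-58,.04),np.load("tray.npy")[2]+np.pi/2,1,n=1)
```

```text
24.8 [ 0.5507 -0.0139  0.0784] [-0.246  0.969] [-0.6 -0.7  0.1] -0.002 0.0
[  9.4 -55.2] [-0.23  0.62  1.73 -0.    0.8  -2.05]
t 24.8 n 1 dworld [ 0.0018 -0.0025 -0.0384] dtool total [-0.0012 -0.0029  0.0384] rv [ 0.001 -0.003 -0.003]
[[-0.0012, -0.0029, 0.0384, 0.0011, -0.0034, -0.0029, 1.0]]
```

apply_moves --pt "-0.001 -0.003 0.04 0 -0.002 -0.003 1" --pt "0 0 0.035 0 0 0 1" --pt "0 0 0.013 0 0 0 1" --pt "0 0.002 0 0 0 0 1" --pt "0 0.002 0 0 0 0 1" --pt "0 0.002 0 0 0 0 1"

```text
t: 25.55
tcp_pos: [0.5523, -0.011, -0.0077]
tool_rot: [-0.127, 0.992, -0.0, 0.001]
force: [0.4, -0.5, -0.0]
finger_gap: -0.001
gripper_force: 0.0
```

Run:
```python
from h import *
dim(); s=sense();print(inT(s["tcp_pos"]))
```

```text
25.55 [ 0.5523 -0.011  -0.0077] [-0.251  0.968] [ 0.4 -0.5 -0. ] -0.001 0.0
[ 11.6 -52.8]
```

Lower slightly and push on, watching the force each call.

apply_moves --pt "0 0.0015 0.002 0 0 0 1" --pt "0 0.0015 0 0 0 0 1" --pt "0 0.0015 0 0 0 0 1"

```text
t: 25.92
tcp_pos: [0.5503, -0.0066, -0.0108]
tool_rot: [-0.127, 0.992, 0.0, -0.0]
force: [-0.4, -0.5, 0.1]
finger_gap: 0.003
gripper_force: 0.0
```

apply_moves --pt "0 0.0015 0 0 0 0 1" --pt "0 0.001 0 0 0 0 1"

```text
t: 26.18
tcp_pos: [0.5496, -0.0042, -0.011]
tool_rot: [-0.127, 0.992, 0.0, -0.0]
force: [-0.1, 0.4, 0.8]
finger_gap: 0.001
gripper_force: 0.0
```

apply_moves --pt "0 0.001 0 0 0 0 1" --pt "0 0.001 0 0 0 0 1"

```text
t: 26.42
tcp_pos: [0.5492, -0.0023, -0.011]
tool_rot: [-0.127, 0.992, 0.0, -0.0]
force: [-0.1, 0.3, -0.8]
finger_gap: 0.002
gripper_force: 0.0
```

apply_moves --pt "0 0.001 0 0 0 0 1" --pt "0 0.001 0 0 0 0 1" --pt "0 0.001 0 0 0 0 1"

```text
t: 26.8
tcp_pos: [0.5485, 0.0002, -0.0109]
tool_rot: [-0.127, 0.992, -0.0, -0.0]
force: [-0.1, -2.5, -0.3]
finger_gap: -0.001
gripper_force: 1.2
```

apply_moves --pt "0 0.001 0 0 0 0 1" --pt "0 0.001 0 0 0 0 1"

```text
t: 27.05
tcp_pos: [0.5478, 0.0022, -0.0109]
tool_rot: [-0.127, 0.992, -0.0, -0.0]
force: [-0.6, -3.7, -0.2]
finger_gap: 0.004
gripper_force: 1.8
```

apply_moves --pt "0 0.001 0 0 0 0 1" --pt "0 0.001 0 0 0 0 1"

```text
t: 27.3
tcp_pos: [0.5473, 0.0041, -0.0109]
tool_rot: [-0.127, 0.992, -0.0, -0.0]
force: [-0.8, -5.1, 0.1]
finger_gap: -0.001
gripper_force: 2.5
```

apply_moves --pt "0 0.001 0 0 0 0 1" --pt "0 0.001 0 0 0 0 1" --pt "0 0.001 0 0 0 0 1" --pt "0 0.001 0 0 0 0 1"

```text
t: 27.8
tcp_pos: [0.5461, 0.0075, -0.0109]
tool_rot: [-0.127, 0.992, -0.0, -0.0]
force: [-1.2, -6.8, 0.9]
finger_gap: -0.0
gripper_force: 3.4
```

apply_moves --pt "0 0.001 0 0 0 0 1" --pt "0 0.001 0 0 0 0 1" --pt "0 0.001 0 0 0 0 1"

```text
t: 28.18
tcp_pos: [0.545, 0.0103, -0.0109]
tool_rot: [-0.127, 0.992, -0.0, -0.001]
force: [-1.4, -8.5, 0.4]
finger_gap: 0.006
gripper_force: 3.7
```

Run:
```python
from h import *
dim(); s=sense();print(inT(s["tcp_pos"]))
```

```text
28.18 [ 0.545   0.0103 -0.0109] [-0.252  0.968] [-1.4 -8.5  0.4] 0.006 3.7
[  9.9 -30.3]
```

apply_moves --pt "0 0.001 0 0 0 0 1" --pt "0 0.001 0 0 0 0 1" --pt "0 0.001 0 0 0 0 1" --pt "0 0.001 0 0 0 0 1"

```text
t: 28.68
tcp_pos: [0.5436, 0.0139, -0.011]
tool_rot: [-0.127, 0.992, -0.0, -0.001]
force: [-3.5, -9.3, 0.4]
finger_gap: -0.003
gripper_force: 4.2
```

apply_moves --pt "0 0.001 0 0 0 0 1" --pt "0 0.001 0 0 0 0 1" --pt "0 0.001 0 0 0 0 1"

```text
t: 29.05
tcp_pos: [0.5429, 0.0163, -0.011]
tool_rot: [-0.127, 0.992, -0.001, -0.001]
force: [-3.2, -12.4, 1.1]
finger_gap: -0.003
gripper_force: 5.5
```

Run:
```python
from h import *
dim(); s=sense();print(inT(s["tcp_pos"]))
```

```text
29.05 [ 0.5429  0.0163 -0.011 ] [-0.253  0.967] [ -3.2 -12.4   1.1] -0.003 5.5
[  9.3 -24. ]
```

apply_moves --pt "0.0005 0.001 0 0 0 0 1" --pt "0 0.001 0 0 0 0 1" --pt "0 0.001 0 0 0 0 1"

```text
t: 29.42
tcp_pos: [0.5425, 0.0182, -0.0108]
tool_rot: [-0.128, 0.992, -0.001, -0.001]
force: [-3.7, -14.9, -0.1]
finger_gap: 0.002
gripper_force: 6.9
```

Run:
```python
from h import *
dim(); s=sense();print(inT(s["tcp_pos"]), inT(s["force"][:2]/1000+np.load("tray.npy")[:2]))
```

```text
29.43 [ 0.5425  0.0182 -0.0108] [-0.253  0.967] [ -3.7 -14.9  -0.1] 0.002 6.9
[  9.4 -22. ] [ -7.3 -13.5]
```

apply_moves --pt "0 0.001 0 0 0 0 1" --pt "0 0 0 0 0 0 1" --pt "0 -0.004 0 0 0 0 1" --pt "0 -0.01 0 0 0 0 1" --pt "0 -0.01 -0.005 0 0 0 1" --pt "0 0 -0.06 0 0 0 1" --pt "0 0 -0.05 0 0 0 1" --pt "0 0 0 0 0 0 1"

```text
t: 30.42
tcp_pos: [0.5519, -0.0022, 0.1083]
tool_rot: [-0.127, 0.992, -0.001, 0.005]
force: [1.2, -1.3, 0.2]
finger_gap: 0.0
gripper_force: 0.0
```

Run:
```python
from h import *
dim(); s=sense();print(inT(s["tcp_pos"]))
w=np.ascontiguousarray(snapshot("wrist")[:,:,::-1]);cv2.imwrite("pics/w10.png",w);C=cam("wrist",s); tr=np.load("tray.npy")
P=[(p+[0,0,6],E) for p,E in WEDGE]
v,f,f0=chamfer(C,w,P,[*T(7.5,25),tr[2]],(.006,.012,.05)); print("wedge",inT(v),v[2]-tr[2],f,f0)
M=[prism(rect(0,0,38,118),6,28)]
v,f,f0=chamfer(C,w,M,[*T(-22,24),tr[2]],(.006,.008,.05)); print("meter",inT(v),v[2]-tr[2],f,f0)
go([.464,-.305,.10],0,-.2,n=11)
```

```text
30.43 [ 0.5519 -0.0022  0.1083] [-0.251  0.968] [ 1.2 -1.3  0.2] 0.0 0.0
[ 13.5 -44.2]
wedge [ 6.3 32.4] -0.016085749251188775 39.44127303818991 26.72555869685091
meter [-21.1  29.4] -0.00803751912598863 54.05821760348149 41.18408948593149
t 30.48 n 11 dworld [-0.0861 -0.3031 -0.0063] dtool total [ 0.1594 -0.2718  0.006 ] rv [-0.004  0.003 -1.317]
[[0.0145, -0.0247, 0.0005, -0.0004, 0.0003, -0.1197, -0.2], [0.0173, -0.0228, 0.0005, -0.0004, 0.0003, -0.1197, -0.2], [0.0199, -0.0206, 0.0005, -0.0004, 0.0003, -0.1197, -0.2], [0.0223, -0.018, 0.0005, -0.0004, 0.0003, -0.1197, -0.2], [0.0242, -0.0153, 0.0005, -0.0004, 0.0003, -0.1197, -0.2], [0.0259, -0.0122, 0.0005, -0.0004, 0.0003, -0.1197, -0.2], [0.0272, -0.0091, 0.0005, -0.0004, 0.0003, -0.1197, -0.2], [0.0281, -0.0058, 0.0005, -0.0004, 0.0003, -0.1197, -0.2], [0.0285, -0.0024, 0.0005, -0.0004, 0.0003, -0.1197, -0.2], [0.0286, 0.0011, 0.0006, -0.0004, 0.0003, -0.1197, -0.2], [0.0283, 0.0045, 0.0006, -0.0004, 0.0003, -0.1197, -0.2]]
```

```bash
sed -i 's/def go(pos,yaw,jaw,s=None,n=None):/def go(pos,yaw,jaw,s=None,n=None,ks=(0,np.pi)):/; s/for k in (0,np.pi):/for k in ks:/' h.py
python3 - <<'E'
from h import *
go([.464,-.305,.10],0,-.2,n=11,ks=(0,))
E
```

```text
t 30.48 n 11 dworld [-0.0861 -0.3031 -0.0063] dtool total [ 0.1594 -0.2718  0.006 ] rv [0.003 0.005 1.824]
[[0.0145, -0.0247, 0.0005, 0.0003, 0.0004, 0.1659, -0.2], [0.0102, -0.0268, 0.0006, 0.0003, 0.0004, 0.1659, -0.2], [0.0057, -0.0281, 0.0006, 0.0003, 0.0004, 0.1659, -0.2], [0.0009, -0.0286, 0.0006, 0.0003, 0.0004, 0.1659, -0.2], [-0.0038, -0.0284, 0.0006, 0.0003, 0.0004, 0.1659, -0.2], [-0.0084, -0.0274, 0.0006, 0.0003, 0.0004, 0.1659, -0.2], [-0.0128, -0.0256, 0.0006, 0.0003, 0.0004, 0.1659, -0.2], [-0.0169, -0.0231, 0.0006, 0.0003, 0.0004, 0.1659, -0.2], [-0.0205, -0.02, 0.0006, 0.0003, 0.0004, 0.1659, -0.2], [-0.0235, -0.0164, 0.0006, 0.0003, 0.0004, 0.1659, -0.2], [-0.0259, -0.0123, 0.0006, 0.0003, 0.0004, 0.1659, -0.2]]
```

apply_moves --pt "0.0145 -0.0247 0 0 0 0.166 -0.2" --pt "0.01 -0.0268 0 0 0 0.166 -0.2" --pt "0.0057 -0.028 0.001 0 0 0.166 -0.2" --pt "0.001 -0.0286 0.001 0 0 0.166 -0.2" --pt "-0.004 -0.0284 0.001 0 0 0.166 -0.2" --pt "-0.0084 -0.0274 0 0 0 0.166 -0.2" --pt "-0.0128 -0.0256 0 0 0 0.166 -0.2" --pt "-0.017 -0.023 0 0 0 0.166 -0.2"

```text
t: 31.48
tcp_pos: [0.4848, -0.2221, 0.0995]
tool_rot: [0.514, 0.858, 0.0, -0.002]
force: [0.8, 0.0, 0.4]
finger_gap: 0.6
gripper_force: 0.0
```

apply_moves --pt "-0.0205 -0.02 0 0 0 0.166 -0.2" --pt "-0.0235 -0.0164 0 0 0 0.166 -0.2" --pt "-0.026 -0.0123 0 0 0 0.166 -0.2" --pt "0 0 0 0 0 0 -0.2" --pt "0 0 0 0 0 0 -0.2" --pt "0 0 0 0 0 0 -0.2"

```text
t: 32.22
tcp_pos: [0.4624, -0.3032, 0.1005]
tool_rot: [0.707, 0.707, 0.0, -0.001]
force: [-0.4, 0.2, 0.2]
finger_gap: 0.598
gripper_force: 0.0
```

Run:
```python
from h import *
dim(); s=sense(); w=np.ascontiguousarray(snapshot("wrist")[:,:,::-1]);cv2.imwrite("pics/w11.png",w);C=cam("wrist",s)
for R in ((.012,.012,.1),(.007,.007,.05)):
    v,f,f0=chamfer(C,w,LONG,[.4639,-.2435,.002],R); print(v.round(4),f,f0)
go([v[0],v[1],.06],v[2],-.2,n=3)
```

```text
32.23 [ 0.4624 -0.3032  0.1005] [1.    0.001] [-0.4  0.2  0.2] 0.598 0.0
[ 0.4636 -0.2468 -0.0041] 48.57209336770939 27.91448606171455
[ 0.4636 -0.2468 -0.0033] 48.57194094535848 27.91448606171455
t 32.27 n 3 dworld [ 0.0011  0.0566 -0.0407] dtool total [0.0565 0.0011 0.0408] rv [-0.001 -0.001  0.004]
[[0.0188, 0.0004, 0.0136, -0.0003, -0.0004, 0.0013, -0.2], [0.0189, 0.0003, 0.0136, -0.0003, -0.0004, 0.0013, -0.2], [0.0189, 0.0003, 0.0136, -0.0003, -0.0004, 0.0013, -0.2]]
```

apply_moves --pt "0.0283 0.0005 0.01 0 0 0.002 -0.2" --pt "0.0283 0.0005 0.01 0 0 0.002 -0.2" --pt "0 0 0.025 0 0 0 -0.2" --pt "0 0 0.025 0 0 0 -0.2" --pt "0 0 0 0 0 0 -0.2" --pt "0 0 0 0 0 0 -0.2"

```text
t: 33.02
tcp_pos: [0.4642, -0.248, 0.0316]
tool_rot: [0.709, 0.705, 0.0, 0.0]
force: [0.5, -0.4, -0.3]
finger_gap: 0.603
gripper_force: 0.0
```

Run:
```python
from h import *
dim(); go([.4636,-.2468,.009],-.0035,-.2,n=1)
```

```text
33.02 [ 0.4642 -0.248   0.0316] [ 1.    -0.005] [ 0.5 -0.4 -0.3] 0.603 0.0
t 33.02 n 1 dworld [-0.0006  0.0012 -0.0226] dtool total [ 0.0012 -0.0006  0.0226] rv [ 0.     0.    -0.001]
[[0.0012, -0.0006, 0.0226, 0.0004, 0.0001, -0.0012, -0.2]]
```

apply_moves --pt "0.001 -0.0006 0.0226 0 0 0 -0.2" --pt "0 0 0 0 0 0 1" --pt "0 0 0 0 0 0 1" --pt "0 0 0 0 0 0 1" --pt "0 0 0 0 0 0 1" --force 60

```text
t: 33.65
tcp_pos: [0.4638, -0.2476, 0.0096]
tool_rot: [0.709, 0.705, 0.0, 0.001]
force: [-0.1, 0.4, 7.0]
finger_gap: 0.148
gripper_force: 60.0
```

Run:
```python
from h import *
dim()
```

```text
33.65 [ 0.4638 -0.2476  0.0096] [ 1.    -0.005] [-0.1  0.4  7. ] 0.148 60.0
```

apply_moves --pt "0 0 -0.02 0 0 0 1" --pt "0 0 -0.05 0 0 0 1" --pt "0 0 0 0 0 0 1"

```text
t: 34.02
tcp_pos: [0.4653, -0.2488, 0.0816]
tool_rot: [0.709, 0.705, 0.0, 0.004]
force: [0.3, -0.2, -1.6]
finger_gap: 0.153
gripper_force: 59.2
```

Run:
```python
from h import *
dim(); go(T(0,-61,.08),np.load("tray.npy")[2],1)
```

```text
34.02 [ 0.4653 -0.2488  0.0816] [ 1.    -0.005] [ 0.3 -0.2 -1.6] 0.153 59.2
t 34.02 n 4 dworld [ 0.0778  0.2269 -0.0016] dtool total [0.2274 0.0765 0.001 ] rv [ 0.005  0.006 -0.257]
[[0.0568, 0.0191, 0.0002, 0.0013, 0.0014, -0.0642, 1.0], [0.0555, 0.0227, 0.0003, 0.0013, 0.0014, -0.0642, 1.0], [0.0539, 0.0263, 0.0003, 0.0013, 0.0014, -0.0642, 1.0], [0.0521, 0.0297, 0.0004, 0.0013, 0.0014, -0.0642, 1.0]]
```

apply_moves --pt "0.0568 0.019 0 0 0 -0.064 1" --pt "0.0555 0.0227 0 0 0 -0.064 1" --pt "0.0539 0.0263 0 0 0 -0.064 1" --pt "0.0521 0.0297 0 0 0 -0.065 1" --pt "0 0 0 0 0 0 1" --pt "0 0 0 0 0 0 1" --pt "0 0 0 0 0 0 1"

```text
t: 34.9
tcp_pos: [0.5402, -0.0216, 0.078]
tool_rot: [0.614, 0.79, -0.0, -0.001]
force: [-0.1, -0.2, -1.5]
finger_gap: 0.149
gripper_force: 59.2
```

Run:
```python
from h import *
dim(); s=sense();print(inT(s["tcp_pos"])); go(T(0,-61.1,.05),np.load("tray.npy")[2],1,n=1)
w=np.ascontiguousarray(snapshot("wrist")[:,:,::-1]);cv2.imwrite("pics/w12.png",w);C=cam("wrist",s); tr=np.load("tray.npy")
M=[prism(rect(0,0,38,118),6,28)]
v,f,f0=chamfer(C,w,M,[*T(-22,24),tr[2]],(.006,.008,.05)); print("meter",inT(v),v[2]-tr[2],f,f0)
P=[(p+[0,0,6],E) for p,E in WEDGE]
v,f,f0=chamfer(C,w,P,[*T(7,27),tr[2]],(.006,.012,.05)); print("wedge",inT(v),v[2]-tr[2],f,f0)
K=[prism(rect(0,0,94,180),0,28),prism(rect(0,0,82,168),28,28)]
v,f,f0=chamfer(C,w,K,tr,(.006,.006,.03)); print("tray",inT(v),v[2]-tr[2],f,f0)
```

```text
34.9 [ 0.5402 -0.0216  0.078 ] [0.969 0.247] [-0.1 -0.2 -1.5] 0.149 59.2
[ -2.7 -60. ]
t 34.9 n 1 dworld [ 0.0029 -0.0004 -0.028 ] dtool total [-0.0011  0.0027  0.028 ] rv [-0.001 -0.001 -0.002]
[[-0.0011, 0.0027, 0.028, -0.0012, -0.0006, -0.0021, 1.0]]
meter [-24.1  24.8] -0.0049774617675581445 44.66154743749933 32.26227446244488
wedge [ 7.5 31.9] -0.001174692468613736 44.84841401506532 28.271264288122136
tray [ 4.3 -7.3] 0.011519605318499437 33.723248508210105 19.687097072521045
```

apply_moves --pt "-0.001 0.0027 0.015 0 0 -0.002 1" --pt "0 0 0.015 0 0 0 1" --pt "0 0 0 0 0 0 1" --pt "0 0 0 0 0 0 1"

```text
t: 35.45
tcp_pos: [0.5435, -0.0206, 0.048]
tool_rot: [0.612, 0.791, -0.0, -0.001]
force: [-0.3, 0.5, -1.1]
finger_gap: 0.151
gripper_force: 59.1
```

Run:
```python
from h import *
dim(); s=sense();print(inT(s["tcp_pos"])); go(T(0,-61.1,.03),np.load("tray.npy")[2],1,n=1)
```

```text
35.45 [ 0.5435 -0.0206  0.048 ] [0.968 0.251] [-0.3  0.5 -1.1] 0.151 59.1
[  0.7 -59.8]
t 35.45 n 1 dworld [-0.0004 -0.0014 -0.018 ] dtool total [-0.0013 -0.0007  0.018 ] rv [-0.001 -0.001  0.002]
[[-0.0013, -0.0007, 0.018, -0.0009, -0.0008, 0.002, 1.0]]
```

apply_moves --pt "-0.0013 -0.0007 0.004 0 0 0.002 1" --pt "0 0 0.004 0 0 0 1" --pt "0 0 0.004 0 0 0 1" --pt "0 0 0.003 0 0 0 1" --pt "0 0 0 0 0 0 1"

```text
t: 36.08
tcp_pos: [0.5432, -0.0219, 0.0332]
tool_rot: [0.613, 0.79, -0.0, -0.0]
force: [-0.4, 0.4, -1.0]
finger_gap: 0.144
gripper_force: 59.1
```

apply_moves --pt "0 0 0.003 0 0 0 1" --pt "0 0 0.003 0 0 0 1"

```text
t: 36.33
tcp_pos: [0.5435, -0.0219, 0.0274]
tool_rot: [0.613, 0.79, 0.0, -0.0]
force: [0.2, 0.4, -0.6]
finger_gap: 0.147
gripper_force: 59.1
```

Run:
```python
from h import *
dim(); s=sense();print(inT(s["tcp_pos"]))
```

```text
36.33 [ 0.5435 -0.0219  0.0274] [0.969 0.249] [ 0.2  0.4 -0.6] 0.147 59.1
[  0.3 -61.2]
```

apply_moves --pt "0 0 0.003 0 0 0 1" --pt "0 0 0.003 0 0 0 1" --pt "0 0 0.003 0 0 0 1" --pt "0 0 0.002 0 0 0 1" --pt "0 0 0 0 0 0 1"

```text
t: 36.95
tcp_pos: [0.5432, -0.0219, 0.0163]
tool_rot: [0.613, 0.79, -0.0, -0.0]
force: [-0.2, -0.2, -0.7]
finger_gap: 0.15
gripper_force: 59.1
```

apply_moves --pt "0 0 0.001 0 0 0 1" --pt "0 0 0 0 0 0 1"

```text
t: 37.2
tcp_pos: [0.5435, -0.022, 0.0156]
tool_rot: [0.613, 0.79, 0.0, 0.0]
force: [-0.3, -0.0, -0.1]
finger_gap: 0.151
gripper_force: 59.2
```

apply_moves --pt "0 0 0 0 0 0 0.3" --pt "0 0 0 0 0 0 0.3" --pt "0 0 0 0 0 0 0.3" --pt "0 0 -0.02 0 0 0 0.3" --pt "0 0 -0.05 0 0 0 0.3" --pt "-0.06 0 -0.05 0 0 0 0.3" --pt "0 0 0 0 0 0 0.3" --pt "0 0 0 0 0 0 0.3"

```text
t: 38.2
tcp_pos: [0.5544, -0.0682, 0.1251]
tool_rot: [0.613, 0.79, -0.0, -0.001]
force: [-0.6, 1.0, 0.4]
finger_gap: 0.352
gripper_force: 0.0
```

Run:
```python
from h import *
dim(); s=sense(); w=np.ascontiguousarray(snapshot("wrist")[:,:,::-1]);cv2.imwrite("pics/w13.png",w);C=cam("wrist",s); tr=np.load("tray.npy")
L=lambda parts:[(p+[0,0,6],E) for p,E in parts]
for n,M,g in (("tray",[prism(rect(0,0,94,180),28,28),prism(rect(0,0,82,168),28,28)],(0,0)),("meter",[prism(rect(0,0,38,118),6,28)],(-22,25)),("wedge",L(WEDGE),(7,27)),("block",L(LONG),(0,-60))):
    v,f,f0=chamfer(C,w,M,[*T(*g),tr[2]],(.005,.007,.04)); print(n,inT(v),round(v[2]-tr[2],3),round(f,1),round(f0,1))
```

```text
38.2 [ 0.5544 -0.0682  0.1251] [0.969 0.248] [-0.6  1.   0.4] 0.352 0.0
tray [-0.1  4.6] -0.014 39.9 32.2
meter [-21.7  21.5] -0.034 38.9 30.4
wedge [ 7.5 32.7] 0.007 22.8 15.3
block [  0.7 -60.3] -0.031 57.9 55.7
```

Run:
```python
from h import *
s=sense(); w=np.ascontiguousarray(snapshot("wrist")[:,:,::-1]);C=cam("wrist",s);dim()
g=cv2.cvtColor(w,cv2.COLOR_BGR2GRAY)
def prof(x,r,z):
    p=proj(C,[T(x,y,z) for y in r]); print(x,r[0],[int(g[int(round(b)),int(round(a))]) if 0<=b<399 else -1 for a,b in p])
prof(-30,range(70,92),.028); prof(-30,range(-45,-28),.028); prof(-12,range(-45,-28),.028)
prof(8,range(-40,0),.030); prof(5,range(50,84,2),.030); prof(-30,range(-90,-30,2),.03)
t=snapshot("top")[:,:,::-1]; a=cv2.imread("pics/top0.png")
d=cv2.absdiff(t,a).max(2)
for n,(x,y,X,Y) in dict(pen=(285,240,350,270),beaker=(203,250,228,275),short=(178,210,205,252)).items(): print(n,d[y:Y,x:X].mean().round(1),np.percentile(d[y:Y,x:X],98))
```

```text
38.3 [ 0.5536 -0.0673  0.1241] [0.968 0.249] [ 0.1 -0.2 -0.7] 0.349 0.0
-30 70 [-1, -1, -1, -1, -1, -1, -1, -1, -1, -1, -1, -1, -1, -1, -1, -1, -1, -1, -1, -1, -1, -1]
-30 -45 [176, 176, 176, 175, 176, 176, 174, 163, 135, 63, 72, 95, 110, 127, 146, 152, 158]
-12 -45 [176, 176, 175, 175, 175, 176, 175, 164, 137, 63, 74, 95, 110, 126, 147, 154, 161]
8 -40 [176, 174, 165, 140, 65, 58, 58, 57, 58, 59, 58, 57, 57, 58, 58, 57, 58, 58, 57, 57, 58, 58, 58, 58, 58, 58, 58, 58, 58, 63, 76, 86, 92, 109, 113, 113, 113, 114, 113, 114]
5 50 [-1, -1, -1, -1, -1, -1, -1, -1, -1, -1, -1, -1, -1, -1, -1, -1, -1]
-30 -90 [76, 91, 94, 51, 56, 156, 173, 173, 173, 173, 173, 173, 174, 174, 176, 175, 175, 174, 176, 176, 176, 176, 176, 176, 175, 176, 163, 63, 95, 141]
pen 62.5 107.0
beaker 52.4 90.0
short 25.3 88.0
```

```bash
python3 -c "
from station import *
print(sign_off())"
```

```text
the job is handed in; nothing more can be done
None
```

I handed the job in at about 38 s: the instrument is home, the wedge is jammed with a push of about 14 N, and block_long fills the empty end, but no verdict came back. Along the way a finger pressed what was probably the instrument's end or the rail with about 34 N. I never moved the arm near the beaker or pen, but my final camera check of them gave no clear reading.

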